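Run mini cheeses through the metal detector and pack them

TASK

Set all the orange mini cheeses that lie on the bench on the metal-detector chute, waiting uphill of its red gate. Then hold the white tub by its blue fin under the lower end of the chute, its sloped front towards the chute, and push it fully down on the sprung black pad, which opens the gate; keep it pressed until every cheese has slid into the tub (put any that misses back on the chute and repeat). Tip the cheeses out of the tub into the cardboard carton, stand the empty tub upright in the middle of its blue mat, and leave the other things on the bench where they are.

Things in the scene. Friction and masses are not known exactly. Their poses are not given: they have to be found in the camera images.
- cheese1: one mini cheese, an orange wax-coated round, 56 mm diameter, 40 mm tall, 90 g, with a pale paper disc on top; it starts lying flat on the bench; origin at its centre (20 mm above its underside), z along its axis. From 2 to 4 cheeses are present; the others are absent (None).
- cheese2: one mini cheese, an orange wax-coated round, 56 mm diameter, 40 mm tall, 90 g, with a pale paper disc on top; it starts lying flat on the bench; origin at its centre (20 mm above its underside), z along its axis. From 2 to 4 cheeses are present; the others are absent (None).
- cheese3: one mini cheese, an orange wax-coated round, 56 mm diameter, 40 mm tall, 90 g, with a pale paper disc on top; it starts lying flat on the bench; origin at its centre (20 mm above its underside), z along its axis. From 2 to 4 cheeses are present; the others are absent (None).
- cheese4: one mini cheese, an orange wax-coated round, 56 mm diameter, 40 mm tall, 90 g, with a pale paper disc on top; it starts lying flat on the bench; origin at its centre (20 mm above its underside), z along its axis. From 2 to 4 cheeses are present; the others are absent (None).
- station: metal-detector station, bolted down; origin on the bench under the middle of the sprung pad, z up. An aluminium chute (68 mm wide inside, side walls 13 mm above its floor, floor 346 mm long, 34 mm end wall at the top) rises towards station +y at 20 degrees. It is slippery: things on it slide by themselves to -y, off its lower end, down above the pad. Legs under it at y = 0.24 and 0.37.
- arch (a point): middle of the detector arch's passage, on the chute floor: the white arch straddles the chute from 15 to 65 mm up from its lower end, 132 mm wide; its passage is 83 mm high and its top 109 mm off the chute floor (a cheese passes freely)
- chute_load (a point): point on the chute floor's centre line, 300 mm up the slope from its lower end (212 mm up from the gate's upper face): a cheese released flat here slides down to the gate or to the row waiting there; still free when three wait. Its frame is the station's, not tilted.
- gate_line (a point): point on the chute floor's centre line at the uphill face of the red gate, 88 mm up from the lower end. The gate (64 mm wide, 24 mm up from the floor) holds cheeses back on its station +y side, where 258 mm of chute take 4 in a row. It is linked to the pad: as the pad goes down it sinks and draws back downhill, is flush only at 13.7 mm of pad travel, and rises again with the pad.
- chute_lip (a point): point on the chute floor's centre line at its lower end, 95 mm to the station's +y of the pad's centre and 185 mm above the bench; the chute sheet is 6 mm thick below it, so its underside is 179 mm above the bench here and rises uphill
- pad (a joint): travel of the sprung pad: 0 = up, 0.016 m = fully down. It takes about 2 to 3.4 N to start and 7.8 N fully down; Springs back when released.
- pad_top (a point): centre of the top face of the black sprung pad, 90 x 90 mm, on a 100 x 100 mm base; top face 50 mm above the bench when up, 34 mm when fully down
- tub: white plastic catch tub with a blue grip fin, 160 g empty; origin at the centre of the underside of its flat floor, x towards its sloped pouring front, z up. Floor 100 (x) x 132 (y) mm, walls 5 mm, rim 90 mm high. Upright rear wall at x = -50 mm, upright sides at y = -66 and +66 mm; front wall leans out from x = +50 mm at the floor to the pouring edge at x = +130 mm.
- tub_grip (a point): middle of the free upper part of the tub's fin, at tub x = -70 mm, y = 0, z = 125 mm; axes as the tub's. The fin stands outside the rear wall: x from -90 to -50 mm, 22 mm thick (y), z from 25 to 150 mm; above the rim it can be pinched across y. The tub is slippery inside: cheeses slide out over its front when tipped forward 80 degrees or more.
- carton: open cardboard carton, 240 (x) x 200 (y) x 100 (z) mm, walls and floor 5 mm, 0.9 kg, standing loose on the bench; origin at the centre of its underside, z up
- mat: blue mat, 260 (x) x 190 (y) x 4 mm, fixed on the bench, where the tub starts and belongs; origin at the centre of its underside, so its top is at z = 4 mm
- woodbox1: bystander: empty round box of thin pale wood, open at the top, 74 mm diameter at the rim, 45 mm tall, among the cheeses; origin at the centre of its underside
- woodbox2: bystander: empty round box of thin pale wood, open at the top, 74 mm diameter at the rim, 45 mm tall, among the cheeses; origin at the centre of its underside
- woodbox3: bystander: empty round box of thin pale wood, open at the top, 74 mm diameter at the rim, 45 mm tall, behind the station; origin at the centre of its underside
- spray: bystander: clear bottle with a blue cap, 60 mm diameter, 170 mm tall, at the back; origin at the centre of its underside
- tape: bystander: tan roll of tape lying flat, 100 mm diameter, 45 mm tall, at the right front; origin at the centre of its underside
- scraper: bystander: spatula about 200 mm long lying flat, at the left front; origin about the middle of its underside, x along it
There are look-alikes about, which are no part of the job. Leave any green look-alike of the cheese1 alone.

How it is judged (in metres and radians):
On the way, in this order (a step that is already met when the one before it is completed fails the run):
1. all the cheeses present wait at rest on the chute together, uphill of the gate (x of cheese1 in the frame of station between -0.04 and 0.04 m and y of cheese1 in the frame of station between 0.168 and 0.42 m and z of cheese1 in the frame of station between 0.19 and 0.36 m and linear speed of each of cheese1, cheese2, cheese3, cheese4 below 0.05 m/s and x of cheese2 in the frame of station between -0.04 and 0.04 m and y of cheese2 in the frame of station between 0.168 and 0.42 m and z of cheese2 in the frame of station between 0.19 and 0.36 m and x of cheese3 in the frame of station between -0.04 and 0.04 m and y of cheese3 in the frame of station between 0.168 and 0.42 m and z of cheese3 in the frame of station between 0.19 and 0.36 m and x of cheese4 in the frame of station between -0.04 and 0.04 m and y of cheese4 in the frame of station between 0.168 and 0.42 m and z of cheese4 in the frame of station between 0.19 and 0.36 m), for 0.2 s.
2. all the cheeses are in the tub while the gripper still holds it and presses the pad fully down (at least 14 of 16 mm) (x of cheese1 in the frame of tub between -0.05 and 0.125 m and y of cheese1 in the frame of tub between -0.064 and 0.064 m and z of cheese1 in the frame of tub between 0.005 and 0.112 m and linear speed of each of cheese1, cheese2, cheese3, cheese4 below 0.1 m/s and x of cheese2 in the frame of tub between -0.05 and 0.125 m and y of cheese2 in the frame of tub between -0.064 and 0.064 m and z of cheese2 in the frame of tub between 0.005 and 0.112 m and x of cheese3 in the frame of tub between -0.05 and 0.125 m and y of cheese3 in the frame of tub between -0.064 and 0.064 m and z of cheese3 in the frame of tub between 0.005 and 0.112 m and x of cheese4 in the frame of tub between -0.05 and 0.125 m and y of cheese4 in the frame of tub between -0.064 and 0.064 m and z of cheese4 in the frame of tub between 0.005 and 0.112 m and value of joint pad above 0.014 m and contact force between tub and station above 0.5 N and contact force between the fingers and tub above 0.5 N), for 0.2 s.
3. all the cheeses have come to rest in the carton (x of cheese1 in the frame of carton between -0.118 and 0.118 m and y of cheese1 in the frame of carton between -0.098 and 0.098 m and z of cheese1 in the frame of carton between 0.005 and 0.1 m and linear speed of each of cheese1, cheese2, cheese3, cheese4 below 0.05 m/s and x of cheese2 in the frame of carton between -0.118 and 0.118 m and y of cheese2 in the frame of carton between -0.098 and 0.098 m and z of cheese2 in the frame of carton between 0.005 and 0.1 m and x of cheese3 in the frame of carton between -0.118 and 0.118 m and y of cheese3 in the frame of carton between -0.098 and 0.098 m and z of cheese3 in the frame of carton between 0.005 and 0.1 m and x of cheese4 in the frame of carton between -0.118 and 0.118 m and y of cheese4 in the frame of carton between -0.098 and 0.098 m and z of cheese4 in the frame of carton between 0.005 and 0.1 m), for 0.2 s.
At the end, for the whole second after the job is handed in: every cheese present lies at rest inside the carton, below its rim; the tub stands upright (within 0.1 rad) and at rest on the blue mat, its origin within 60 mm of the mat's centre; the pad is up; the carton stands upright (all of step 3 and horizontal distance between tub and mat below 0.06 m and height (world z) of tub below 0.015 m and angle between each of tub, carton's own z axis and vertical below 0.1 rad and linear speed of tub below 0.03 m/s and value of joint pad below 0.003 m); the robot touches nothing.
It fails at once if a bystander (wooden box, bottle, tape roll, scraper) is shoved more than 60 mm from where it was (distance of any of woodbox1, woodbox2, woodbox3, spray, tape, scraper from where it was at the start of the episode above 0.06 m).
Of cheese1, cheese2, cheese3, cheese4 only 2 to 4 are there at a start; the rules pass over those that are not, and their reading is None.
At some moment in a run one of tub, carton may be knocked a few centimetres aside while the robot is not near it.
It also fails if it takes over 210 s, if anything falls off the work surface, if the arm or the gripper's body presses on something with over 40 N, if the wrist force passes 120 N, or if a joint passes its speed limit or range.

ROBOT

A 6-joint arm with a two-finger parallel gripper is mounted at the origin on the work surface. World frame = base frame: x ahead of the robot, y to its left, z up, the work surface at z = 0. Lengths are in mm, angles in rad, forces in N, time in s.
With the tool pointing down it reaches from about 350 to 975 mm from the base axis. Payload 7.1 kg.
Tool frame: the origin (TCP) lies midway between the tips of the shut fingers; the grasp point (between the pads) lies 19 mm behind it; z points along the fingers, y is the line along which they close (so a half turn about z gives the same grasp; the last joint's range is limited). The gripper opens to 88 mm and grips with 3 to 60 N. Pads are 20 mm wide; open, the fingers measure 115 mm over their backs; the gripper's body (75 mm by 178 mm) begins 61 mm behind the grasp point.
Start: joints at [1.134, 0.423, 1.63, -0, 1.089, -0.019], TCP at [253.562, 571.237, 222.675] pointing down, gripper open.
Joint ranges: [-3, 3], [-0.9, 2.11], [0.09, 2.58], [-1.31, 4.45], [0.11, 2.69], [-2.54, 2.54]. Speed limits (rad/s): [2.39, 2.39, 3.01, 3.14, 3.14, 3.14].

INTERFACE

Orientations are given as a rotation vector (axis times angle).
In Python, from workcell import ctrl gives the robot as it stands. The module is installed in compiled form; this text tells all that it offers.
- The arm moves only by the tool apply_moves, never from a script. Its argument "targets" is a list of rows, each a list of 3 entries, a list of its own where there are three numbers: the opening, from -1 (shut) to 1 (fully open), then the shift along the tool's x, y, z normalised to -1 to 1, where 1 is 5 cm, then the turn, a rotation vector about the tool's x, y, z normalised to -1 to 1, where 1 is 90 degrees. In form: [[jaw, [x, y, z], [wx, wy, wz]], ...]. A call has 1 to 8 rows; each row shifts and turns the commanded pose from where the row before left it, along the tool's axes as they then stand; what a row does not reach is not made up. A row lasts 1/8 s, in which the tool goes at most 62.5 mm and 10.7 degrees, less where a joint would pass 70% of its speed; a pose out of reach is approached as far as the arm can. A call with a number of a shift or a turn outside -1 to 1 is refused whole. A call with a gripper value outside its range is refused whole. The fingers move at their own pace and stop on an object; the grip force is fixed at half the most. Time passes only in rows, so rows that do not move let the fingers close. It gives the time, the measured TCP pose, the force, the opening and the grip force at its end, in the units of the state.
- ctrl.get_obs(): the state, without advancing time (a new reading comes with each control period).
- ctrl.get_image(name): name is "scene" or "top"; returns a dict with "pixels" (480x640x3 uint8, blue, green, red), "camera_matrix" (3x3 intrinsics, pixels), "view" (4x4, takes a point from world to camera coordinates). Camera axes: x right, y down, z forward; pixel columns grow to the right and rows downward; lengths in mm; the calibration is good to about 2 mm. A picture is of the moment at which its call begins. There is no depth.
- ctrl.close_job(): hands the job in; it is judged then, once.
Trained networks look in the newest picture that a camera, given by its name, has taken for a name from the list of things; names that differ only in an ending like _2 or _b are one class to them, and where a whole thing is asked for, a point or a joint stands for the part that bears it (a point fixed in the world has none). Each returns a list of dicts, best first, with "score" (0 to 1); they miss things now and then, are a little off and sometimes report something else, mostly with a low value. They report only what shows in the picture. A call takes as long as a camera call. They do not tell look-alikes from the thing itself.
- ctrl.masks_of(label, camera): "region" (480x640 bool, what is visible of it) and "bbox" ([left, top, right, bottom] in pixels, round what is visible of it).
- ctrl.pinpoint(label, camera): "xy" ([column, row] in pixels: a listed point, or the origin of a listed thing).
The state is a dict: "t": time; "qpos": joint angles; "qvel": joint speeds; "joint_torque": joint torques, N m; "ee_pos": TCP position; "orientation": TCP orientation; "ft_force": force on the tool from outside, world axes, zero at the start; "moment": the same for the moment, N m; "width": finger opening in mm; "grasp_force": force on a finger pad.
Only numpy, scipy, OpenCV 4.12 (cv2) and the standard library are available. Lean on these libraries where they do the work, as an engineer would, in place of code of your own. Each camera call takes 0.05 s, during which the arm holds its last target. There are 200 camera calls.

## Working session

There is one attempt and no reset: what is moved stays moved. The work goes in short steps, Python scripts to look and compute and a tool call to move; the robot and the scene stay as the last step left them, time stands still between calls to the robot, and variables do not carry over. Pictures are saved under pics/ and viewed, at most 14 in all, crops included, and the job is handed in when it is done.

Besides the shell and the picture viewer there is one more tool, called after "Emit:" in YAML: its name, and indented under it one key for each argument. apply_moves: Moves the arm, as the interface text tells. Scaled input: -1 to 1 covers 5 cm each way for a shift and 90 degrees each way for a turn. Its arguments: {"type":"object","properties":{"targets":{"type":"array"}},"required":["targets"]}

```bash
mkdir -p pics; cat > h.py <<'E'
import numpy as np, cv2
from scipy.spatial.transform import Rotation as R
from workcell import ctrl
def ray(im,uv):
    K=im["camera_matrix"];V=np.array(im["view"]);d=np.linalg.inv(K)@[uv[0],uv[1],1.]
    Rm=V[:3,:3];return -Rm.T@V[:3,3],Rm.T@d
def onz(im,uv,z):
    o,d=ray(im,uv);return o+d*(z-o[2])/d[2]
def proj(im,p):
    V=np.array(im["view"]);c=V[:3,:3]@np.array(p,float)+V[:3,3];q=np.array(im["camera_matrix"])@c;return q[:2]/q[2]
def tri(a,ua,b,ub):
    (o1,d1),(o2,d2)=ray(a,ua),ray(b,ub);d1=d1/np.linalg.norm(d1);d2=d2/np.linalg.norm(d2)
    s=np.linalg.lstsq(np.c_[d1,-d2],o2-o1,rcond=None)[0];p,q=o1+s[0]*d1,o2+s[1]*d2
    return (p+q)/2,np.linalg.norm(p-q)
E
python3 - <<'E'
from h import *
np.set_printoptions(precision=1,suppress=True)
ims={c:ctrl.get_image(c) for c in("scene","top")}
for c,i in ims.items():
    cv2.imwrite(f"pics/{c}0.png",i["pixels"])
Z=dict(cheese1=20,carton=0,mat=0,tub=4,woodbox1=0,spray=0,tape=0,scraper=0,tub_grip=129,chute_lip=185,chute_load=287.6,gate_line=215,pad_top=50,station=0,arch=199)
for n,z in Z.items():
    for c in ims:
        for r in ctrl.pinpoint(n,c)[:7]:
            if r["score"]>.25: print(n,c,round(r["score"],2),np.array(r["xy"]),onz(ims[c],r["xy"],z)[:2])
print(ctrl.get_obs())
E
```

```text
cheese1 scene 0.81 [365.5 219.4] [334.2 143.4]
cheese1 scene 0.75 [431.1 342.5] [724.9 309.3]
cheese1 scene 0.68 [472.5 308.7] [625.1 430.2]
cheese1 top 0.79 [187.5 169.9] [715.7 322.3]
cheese1 top 0.76 [180.7 264.8] [478.6 336. ]
cheese1 top 0.56 [259.4 320. ] [342.6 142.3]
cheese1 top 0.54 [148.6 201.2] [637.8 418.5]
carton scene 0.8 [166.6 285.7] [ 554.1 -427.9]
carton top 0.69 [488.2 235.7] [ 543.5 -424.5]
tub scene 0.58 [268.5 247.4] [ 425.9 -144.2]
tub top 0.74 [379.5 280.1] [ 436.4 -152.3]
tub top 0.64 [349.1 205.3] [623.5 -80.7]
tub top 0.28 [268.  194.6] [653.3 122.4]
woodbox1 scene 0.76 [302.2 358.8] [767.3 -32.4]
woodbox1 scene 0.69 [340.8 249.1] [427.   69.6]
woodbox1 top 0.92 [331.1 148.3] [770.7 -37.7]
woodbox1 top 0.79 [292.3 285. ] [426.6  62.9]
woodbox1 top 0.69 [221.8 257.8] [495.9 238.4]
spray scene 0.81 [240.  354.2] [ 756.7 -199.1]
spray scene 0.38 [442.8 255.4] [445.4 368.4]
spray top 0.8 [399.7 150.3] [ 763. -211.]
tape scene 0.88 [192.3 220.3] [ 329.4 -384.2]
tape scene 0.3 [338.2 248.7] [425.8  62. ]
tape top 0.82 [476.4 322.5] [ 330.7 -386.8]
scraper scene 0
[... 601 characters left out ...]
6 107.6]
pad_top scene 0.64 [288.2 300.4] [620.4 -73.6]
pad_top top 0.69 [348.7 200.2] [629.  -77.6]
station scene 0.58 [287.7 307.1] [617.1 -78.3]
station top 0.96 [346.5 203.7] [628.3 -74.4]
arch scene 0.9 [341.5 275.3] [621.5  68.5]
arch top 0.97 [290.3 191. ] [626.5  55.3]
arch top 0.36 [164.1 189.7] [633.  329.2]
{'t': 1.6, 'qpos': array([ 1.1,  0.4,  1.6,  0. ,  1.1, -0. ]), 'qvel': array([-0.,  0., -0., -0.,  0., -0.]), 'joint_torque': array([ -0. , -54.5, -27.4,   0.1,   0. ,  -0. ]), 'ee_pos': array([253.6, 571.2, 222.7]), 'orientation': array([-0.7, -3.1, -0. ]), 'ft_force': array([-0.1,  0.2, -0.1]), 'moment': array([ 0.,  0., -0.]), 'grasp_force': 0.0, 'width': 87.76994882779647}
```

View pics/scene0.png

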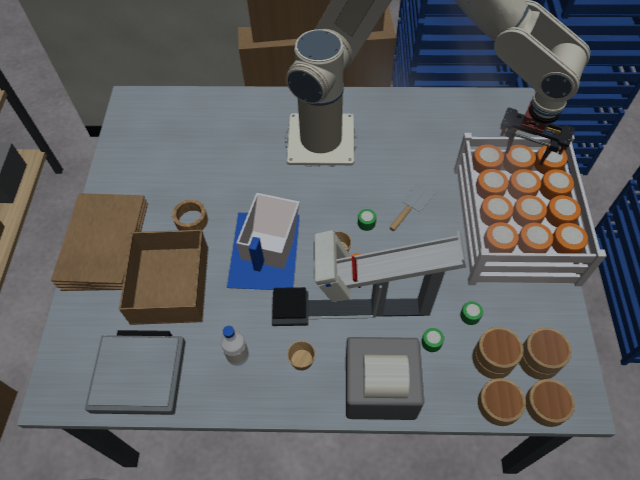

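View pics/top0.png

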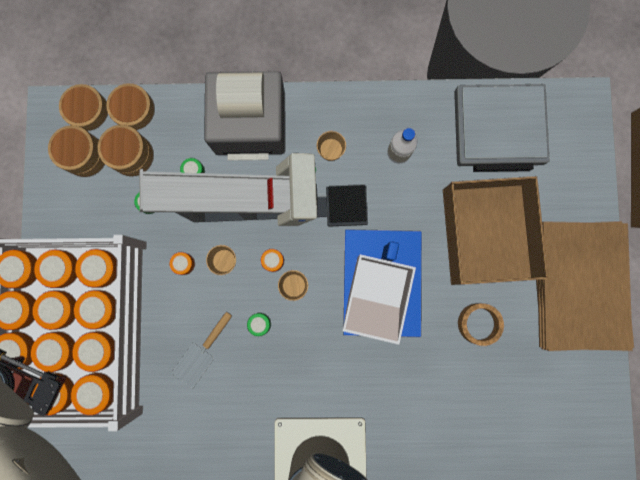

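The scene view shows green look-alikes at (367,219), (433,340) and (472,312), the tub on its mat at (268,235) with its fin at (255,250), and the carton at (165,278). The top view shows two orange cheeses on the bench at (180,264) and (271,260), near the wooden boxes at (222,260) and (292,286). The crate of cheeses on the left isn't part of the job.

```bash
cat >> h.py <<'E'
from scipy.optimize import least_squares
def ca(d): return np.cos(np.radians(d))
def sa(d): return np.sin(np.radians(d))
def slope(s): return [0,95+s*ca(20),185+s*sa(20)]
ST=dict(station=[0,0,0],pad_top=[0,0,50],chute_lip=slope(0),gate_line=slope(88),chute_load=slope(300),arch=slope(40))
TB=dict(tub=[0,0,0],tub_grip=[-70,0,125])
def fit(ims,pts,x0,z=0,thr=25):
    obs=[]
    def W(p,P): c,s=np.cos(p[2]),np.sin(p[2]); return [p[0]+c*P[0]-s*P[1],p[1]+s*P[0]+c*P[1],z+P[2]]
    for n,P in pts.items():
        for c,i in ims.items():
            for r in ctrl.pinpoint(n,c):
                if np.linalg.norm(proj(i,W(x0,P))-r["xy"])<thr: obs.append((n,i,P,np.array(r["xy"])));break
    f=lambda p:np.concatenate([proj(i,W(p,P))-u for n,i,P,u in obs])
    r=least_squares(f,x0,loss="soft_l1",x_scale=[10,10,.1]);return r.x,[(o[0],np.round(e,1)) for o,e in zip(obs,f(r.x).reshape(-1,2))]
def orange(im,area=60):
    h=cv2.cvtColor(im["pixels"],cv2.COLOR_BGR2HSV);m=cv2.inRange(h,(4,170,120),(16,255,255))
    m=cv2.morphologyEx(m,cv2.MORPH_CLOSE,np.ones((5,5)))
    out=[]
    for c in cv2.findContours(m,cv2.RETR_EXTERNAL,cv2.CHAIN_APPROX_NONE)[0]:
        if cv2.contourArea(c)>area: (u,r)=cv2.minEnclosingCircle(c)[:2];out.append((np.array(u),r))
    return out
def both(): return {c:ctrl.get_image(c) for c in("scene","top")}
E
python3 - <<'E'
from h import *
np.set_printoptions(precision=2,suppress=True)
I=both()
print(fit(I,ST,[625,-75,0.02]));print(fit(I,TB,[431,-148,2.89],4))
for c in I:
    for u,r in orange(I[c]):
        p=onz(I[c],u,25)
        if p[1]<420: print(c,u,r,p)
for n,z in(("woodbox1",0),("carton",0),("mat",0),("tub",40)):
    for c in I:
        for r in ctrl.masks_of(n,c)[:3]:
            m=r["region"];cn=max(cv2.findContours(m.astype(np.uint8),0,2)[0],key=cv2.contourArea)
            b=cv2.boxPoints(cv2.minAreaRect(cn));print(n,c,round(r["score"],2),[onz(I[c],q,{"carton":100,"mat":4}.get(n,45))[:2] for q in b] if n!="woodbox1" else onz(I[c],np.mean(b,0),25))
E
```

```text
(array([620.84, -71.8 ,   0.01]), [('station', array([-1. ,  1.7])), ('station', array([-0.9,  3.4])), ('pad_top', array([-1.3,  0.4])), ('pad_top', array([-2.3,  2.4])), ('chute_lip', array([ 2. , -0.4])), ('chute_lip', array([-0.7, -1.9])), ('gate_line', array([-2.6, -2.3])), ('gate_line', array([-0.8, -2.6])), ('chute_load', array([0.4, 0.4])), ('chute_load', array([0.5, 0.7])), ('arch', array([-0.3, -1. ])), ('arch', array([ 3.1, -1.1]))])
(array([ 432.69, -154.62,    2.97]), [('tub', array([-1.2, -1.7])), ('tub', array([-1. , -0.1])), ('tub_grip', array([ 0.4, -0.1])), ('tub_grip', array([ 0.4, -0.6]))])
top [180.59 263.  ] 11.157050132751465 [482.78 335.09  25.  ]
top [271.67 260.02] 11.085942268371582 [487.63 111.67  25.  ]
woodbox1 scene 0.97 [767.46 -34.55  25.  ]
woodbox1 scene 0.65 [405.34  81.42  25.  ]
woodbox1 scene 0.33 [ 388.08 -146.49   25.  ]
woodbox1 top 0.68 [773.95 -37.12  25.  ]
woodbox1 top 0.66 [491.   236.12  25.  ]
woodbox1 top 0.58 [426.32  61.11  25.  ]
carton scene 0.63 [array([ 430.49, -555.14]), array([ 427.96, -306.04]), array([ 713.72, -271.86]), array([ 716.52, -498.33])]
carton top 0.78 [array([ 662.39, -288.97]), array([ 681.81, -516.92]), array([ 433.44, -527.78]), array([ 414.07, -304.35])]
mat scene 0.76 [array([ 556.86, -253.8 ]), array([ 301.16, -245.5 ]), array([334.71, -47.6 ]), array([585.2 , -70.27])]
mat top 0.6 [array([304.11, -60.26]), array([564.68, -68.73]), array([ 559.17, -259.76]), array([ 299.4 , -247.66])]
tub scene 0.78 [array([ 510.01, -237.84]), array([ 247.62, -215.22]), array([287.59, -52.6 ]), array([543.76, -87.15])]
tub top 0.69 [array([316.71, -53.96]), array([ 546.29, -107.35]), array([ 514.57, -246.2 ]), array([ 286.46, -190.7 ])]
tub top 0.66 [array([ 736.55, -161.5 ]), array([ 822.22, -205.69]), array([ 792.66, -260.72]), array([ 707.41, -216.33])]
```

```bash
cat >> h.py <<'E'
def pose():
    o=ctrl.get_obs();return np.array(o["ee_pos"]),R.from_rotvec(o["orientation"])
def Rt(yaw,tilt=0):
    """tool: closing axis y at world yaw (deg), pointing down, then tilt (deg) about world x through Rt"""
    y=np.array([ca(yaw),sa(yaw),0]);z=np.array([0,0,-1.]);x=np.cross(y,z)
    return R.from_rotvec([np.radians(tilt),0,0])*R.from_matrix(np.c_[x,y,z])
def plan(p1,R1,p0=None,R0=None,show=True):
    """total tool-frame shift (unit 5cm) if done first, then turn (unit 90deg)"""
    a,b=pose();p0=a if p0 is None else p0;R0=b if R0 is None else R0
    t=R0.inv().apply(np.array(p1)-p0)/50;w=(R0.inv()*R1).as_rotvec()/(np.pi/2)
    t2=R1.inv().apply(np.array(p1)-p0)/50
    print("shift-before-turn",np.round(t,3),"| turn",np.round(w,3),"| shift-after-turn",np.round(t2,3))
def S(p,P,z=0):
    c,s=np.cos(p[2]),np.sin(p[2]); return np.array([p[0]+c*P[0]-s*P[1],p[1]+s*P[0]+c*P[1],z+P[2]])
E
python3 - <<'E'
from h import *
np.set_printoptions(precision=4,suppress=True)
I=both();s,_=fit(I,ST,[625,-75,0.02]);print(s, S(s,slope(300)))
p,r=pose();print(p,r.as_matrix())
for y in(90,-90):plan([482,335,150],Rt(y))
im=I["top"]["pixels"].copy()
for s,col in((s,(0,255,0)),):
  for x in(-34,34):
    for u in(0,88,150,220,300,346):
        q=proj(I["top"],S(s,[x,slope(u)[1]-13*sa(20)*(-1)*-1,slope(u)[2]+13*ca(20)]));cv2.circle(im,tuple(int(v*16) for v in q),16,col,-1,shift=4)
cv2.imwrite("pics/c1.png",cv2.resize(im[140:260,120:380],None,fx=3,fy=3,interpolation=cv2.INTER_NEAREST))
E
```

```text
[625.2991 -71.2711   0.0302] [613.9195 305.4649 287.606 ]
[253.5665 571.229  222.6649] [[-0.914   0.4057 -0.    ]
 [ 0.4057  0.914  -0.    ]
 [-0.     -0.     -1.    ]]
shift-before-turn [-6.093 -2.465  1.453] | turn [-0.     0.    -0.266] | shift-after-turn [-4.569 -4.725  1.453]
shift-before-turn [-6.093 -2.465  1.453] | turn [0.    0.    1.734] | shift-after-turn [4.569 4.725 1.453]
```

View pics/c1.png

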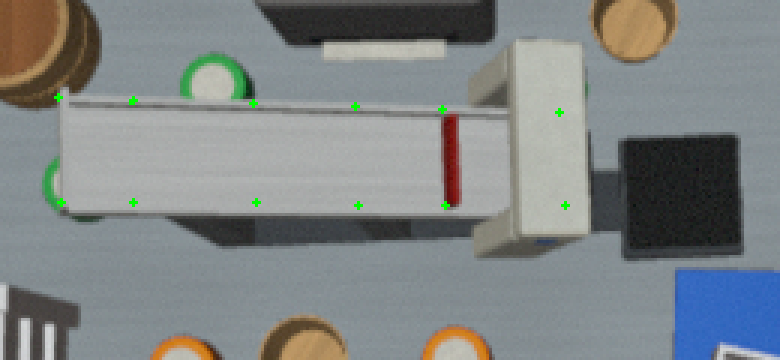

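The overlay shows the fitted chute model within about 4 mm of the wall lines (x about 2–4 mm too large near the gate at (450,160)). I correct the station to about (619.5, -71.5, 0.016).

Emit:
apply_moves:
  targets:
    - [0.64,[0,0,0],[0,0,-0.089]]
    - [0.64,[0,0,0],[0,0,-0.089]]
    - [0.64,[0,0,0],[0,0,-0.088]]
    - [0.64,[-0.76,-0.79,0.2],[0,0,0]]
    - [0.64,[-0.76,-0.79,0.2],[0,0,0]]
    - [0.64,[-0.76,-0.79,0.2],[0,0,0]]
    - [0.64,[-0.76,-0.79,0.2],[0,0,0]]
    - [0.64,[-0.76,-0.79,0.2],[0,0,0]]

```text
t: 4.6
ee_pos: [444.8, 372.5, 172.6]
orientation: [-0.0, 3.141, 0.001]
ft_force: [-0.5, -0.2, -0.4]
width: 72.2
grasp_force: 0.0
```

Emit:
apply_moves:
  targets:
    - [0.64,[-0.76,-0.78,0.2],[0,0,0]]
    - [0.64,[0,0,0],[0,0,0]]

```text
t: 4.85
ee_pos: [483.4, 332.1, 162.0]
orientation: [-0.007, -3.141, 0.001]
ft_force: [-0.4, -0.1, 0.3]
width: 71.9
grasp_force: 0.0
```

```bash
python3 - <<'E'
from h import *
o=ctrl.get_obs();print(o["width"],o["qpos"],o["ee_pos"]);plan([482.5,335,18],Rt(90))
I=both();cv2.imwrite("pics/a1.png",I["top"]["pixels"][180:420,60:380].repeat(2,0).repeat(2,1))
E
```

```text
71.89079219761582 [ 5.81794263e-01  4.43501114e-01  1.76052868e+00 -4.31055423e-04
  9.38539310e-01 -9.84105659e-01] [483.40420164 332.0667715  161.96309905]
shift-before-turn [0.017 0.061 2.879] | turn [-0.001 -0.    -0.003] | shift-after-turn [0.018 0.059 2.879]
```

View pics/a1.png

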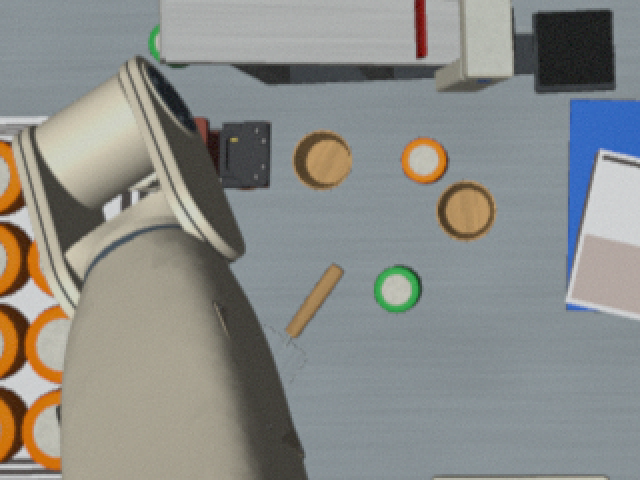

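The gripper hovers over cheese A, which is hidden by the wrist; box 1 at (322,160) and cheese B at (424,160) are undisturbed.

Emit:
apply_moves:
  targets:
    - [0.64,[0.02,0.06,0.9],[0,0,0]]
    - [0.64,[0,0,0.98],[0,0,0]]
    - [0.64,[0,0,0.7],[0,0,0]]
    - [0.64,[0,0,0.3],[0,0,0]]
    - [0.64,[0,0,0],[0,0,0]]
    - [-0.6,[0,0,0],[0,0,0]]
    - [-1,[0,0,0],[0,0,0]]
    - [-1,[0,0,0],[0,0,0]]

```text
t: 5.95
ee_pos: [481.3, 338.3, 20.1]
orientation: [0.0, 3.14, 0.002]
ft_force: [-0.6, 0.6, 6.7]
width: 55.8
grasp_force: 30.0
```

Emit:
apply_moves:
  targets:
    - [-1,[0,0,0],[0,0,0]]
    - [-1,[0,0,-0.9],[0,0,0]]
    - [-1,[0,0,-0.98],[0,0,0]]
    - [-1,[0,0,-0.98],[0,0,0]]
    - [-1,[0,0,-0.98],[0,0,0]]
    - [-1,[0,0,-0.98],[0,0,0]]
    - [-1,[0,0,-0.98],[0,0,0]]
    - [-1,[0,0,-0.9],[0,0,0]]

```text
t: 6.95
ee_pos: [480.4, 337.5, 356.0]
orientation: [0.0, 3.141, 0.001]
ft_force: [0.9, 0.3, -0.2]
width: 55.6
grasp_force: 30.0
```

```bash
python3 - <<'E'
from h import *
o=ctrl.get_obs();print(o["width"],o["qpos"],o["ee_pos"])
s=[619.5,-71.5,.016]
n=np.array([0,-sa(20),ca(20)]);t=S(s,np.array(slope(250))+20*n);h=S(s,np.array(slope(250))+90*n);print(t,h)
for y in(1,181):plan(h,Rt(y,20))
plan(h,Rt(1)); plan(h,Rt(1,20),R0=Rt(1))
E
```

```text
55.58323708720511 [ 5.92139882e-01  2.42371411e-01  1.57464936e+00  3.58658957e-05
  1.32326538e+00 -9.78430834e-01] [480.3617959  337.47450509 356.04367981]
[614.33089652 251.54139862 289.29888825] [614.71394273 227.60305302 355.0773717 ]
shift-before-turn [-2.688 -2.197  0.021] | turn [-0.175  0.173  0.978] | shift-after-turn [-2.118  2.65  -0.733]
shift-before-turn [-2.688 -2.197  0.021] | turn [-0.173 -0.175 -1.   ] | shift-after-turn [ 2.118 -2.65  -0.733]
shift-before-turn [-2.688 -2.197  0.021] | turn [0.001 0.    0.989] | shift-after-turn [-2.244  2.648  0.019]
shift-before-turn [-2.244  2.648  0.019] | turn [-0.004  0.222  0.   ] | shift-after-turn [-2.118  2.65  -0.733]
```

Emit:
apply_moves:
  targets:
    - [-1,[0,0,-0.9],[0,0,0.1]]
    - [-1,[0,0,0],[0,0,0.115]]
    - [-1,[0,0,0],[0,0,0.115]]
    - [-1,[0,0,0],[0,0,0.115]]
    - [-1,[0,0,0],[0,0,0.115]]
    - [-1,[0,0,0],[0,0,0.115]]
    - [-1,[0,0,0],[0,0,0.115]]
    - [-1,[0,0,0],[0,0,0.115]]

```text
t: 7.95
ee_pos: [480.3, 337.4, 398.9]
orientation: [2.057, 2.374, 0.0]
ft_force: [-1.0, 0.2, -0.7]
width: 55.5
grasp_force: 30.0
```

Emit:
apply_moves:
  targets:
    - [-1,[0,0,0],[0,0,0.085]]
    - [-1,[-0.56,0.66,0],[0,0,0]]
    - [-1,[-0.56,0.66,0],[0,0,0]]
    - [-1,[-0.56,0.66,0],[0,0,0]]
    - [-1,[-0.56,0.66,0],[0,0,0]]
    - [-1,[0,0,0],[0,0.111,0]]
    - [-1,[0,0,0],[0,0.111,0]]
    - [-1,[0,0,0],[0,0,0]]

```text
t: 8.95
ee_pos: [614.2, 225.0, 398.0]
orientation: [-2.019, -2.042, -0.353]
ft_force: [0.5, 0.3, -1.5]
width: 55.5
grasp_force: 30.0
```

```bash
python3 - <<'E'
from h import *
o=ctrl.get_obs();print(o["width"],o["qpos"],o["ee_pos"])
s=[619.5,-71.5,.016]
n=np.array([0,-sa(20),ca(20)]);t=S(s,np.array(slope(250))+22*n);print(t);plan(t,Rt(1,20))
I=both();im=np.hstack([I["top"]["pixels"][110:310,100:340],I["scene"]["pixels"][170:370,300:500]]);cv2.imwrite("pics/a2.png",cv2.resize(im,None,fx=1.8,fy=1.8))
E
```

```text
55.5125392622758 [0.17265154 0.29499333 1.45365014 0.35236705 1.35037653 0.09101787] [614.18641037 225.0388651  398.02306828]
[614.3418407  250.85744589 291.17827349]
shift-before-turn [-0.243  0.013  2.185] | turn [-0.003  0.001 -0.005] | shift-after-turn [-2.460e-01 -1.000e-03  2.185e+00]
```

View pics/a2.png

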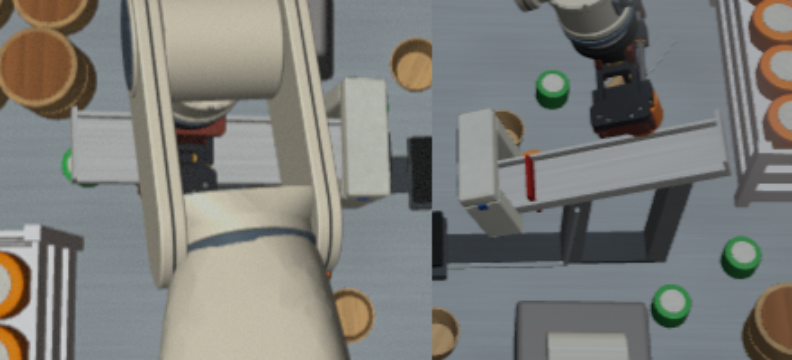

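The cheese is held tilted above the chute's upper half, in line with the chute in both views.

Emit:
apply_moves:
  targets:
    - [-1,[-0.24,0,0.9],[0,0,0]]
    - [-1,[0,0,0.8],[0,0,0]]
    - [-1,[0,0,0.4],[0,0,0]]
    - [-1,[0,0,0.08],[0,0,0]]
    - [-1,[0,0,0],[0,0,0]]
    - [0,[0,0,0],[0,0,0]]
    - [0.8,[0,0,0],[0,0,0]]
    - [0.8,[0,0,0],[0,0,0]]

```text
t: 10.05
ee_pos: [614.2, 253.7, 292.9]
orientation: [-2.015, -2.047, -0.356]
ft_force: [0.7, 1.1, 0.5]
width: 72.2
grasp_force: 0.0
```

Emit:
apply_moves:
  targets:
    - [0.8,[0,0,0],[0,0,0]]
    - [0.8,[0,0,-0.6],[0,0,0]]
    - [0.8,[0,0,-0.9],[0,0,0]]
    - [0.8,[0,0,-0.9],[0,0,0]]
    - [0.64,[0,0,0],[0,-0.111,0]]
    - [0.64,[0,0,0],[0,-0.111,0]]
    - [0.64,[0,0,0],[0,0,0]]

```text
t: 10.92
ee_pos: [614.3, 215.2, 405.1]
orientation: [-2.2, -2.243, -0.001]
ft_force: [-0.0, -0.3, -0.3]
width: 71.9
grasp_force: 0.0
```

```bash
python3 - <<'E'
from h import *
o=ctrl.get_obs();print(o["width"],o["qpos"],o["ee_pos"])
s=[619.5,-71.5,.016]
I=both()
for c in I:
    for u,r in orange(I[c],30):
        q=onz(I[c],u,245)
        if q[1]<420: print(c,u,r,q,onz(I[c],u,25))
plan([488,112,400],Rt(90));print(proj(I["scene"],S(s,slope(116)+np.array([0,0,25]))),proj(I["top"],S(s,slope(116)+np.array([0,0,25]))))
cv2.imwrite("pics/a3.png",cv2.resize(I["scene"]["pixels"][190:330,300:500],None,fx=2,fy=2))
E
```

```text
71.86674593091655 [3.18412400e-01 3.20950168e-01 1.36354524e+00 4.13004406e-04
 1.45646026e+00 2.98970918e-01] [614.33464312 215.16573681 405.08843317]
scene [362.5 260. ] 12.54003620147705 [603.33876989 118.82399484 245.        ] [477.71331613 131.60943806  25.        ]
top [271.66000366 259.94000244] 11.065322875976562 [475.52204152  91.85292178 245.        ] [487.81683777 111.68880376  25.        ]
top [257.12188721 191.22636414] 14.767162322998047 [618.68741981 121.73715313 245.        ] [658.42508961 147.30143949  25.        ]
shift-before-turn [-1.984 -2.558  0.087] | turn [ 0.001 -0.002 -0.989] | shift-after-turn [ 2.525 -2.027  0.089]
[368.34761492 263.73355146] [251.67924964 192.06419015]
```

View pics/a3.png

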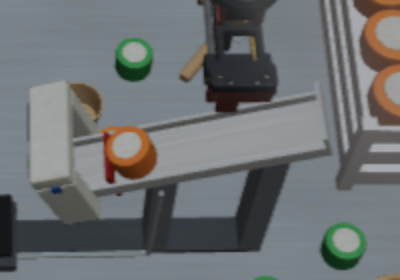

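Cheese A rests against the red gate, at (130,150) in the crop. Next is cheese B.

Emit:
apply_moves:
  targets:
    - [0.64,[-0.5,-0.64,0],[0,0,0]]
    - [0.64,[-0.5,-0.64,0],[0,0,0]]
    - [0.64,[-0.5,-0.64,0],[0,0,0]]
    - [0.64,[-0.48,-0.64,0],[0,0,0]]
    - [0.64,[0,0,0],[0,0,-0.115]]
    - [0.64,[0,0,0],[0,0,-0.115]]
    - [0.64,[0,0,0],[0,0,-0.115]]
    - [0.64,[0,0,0],[0,0,-0.115]]

```text
t: 12.02
ee_pos: [487.8, 110.9, 404.7]
orientation: [-1.264, -2.875, -0.003]
ft_force: [0.5, 0.7, -1.0]
width: 72.1
grasp_force: 0.0
```

Emit:
apply_moves:
  targets:
    - [0.64,[0,0,0],[0,0,-0.115]]
    - [0.64,[0,0,0],[0,0,-0.115]]
    - [0.64,[0,0,0],[0,0,-0.115]]
    - [0.64,[0,0,0],[0,0,-0.115]]
    - [0.64,[0,0,0.9],[0,0,-0.069]]
    - [0.64,[0,0,0.95],[0,0,0]]
    - [0.64,[0,0,0.95],[0,0,0]]
    - [0.64,[0,0,0],[0,0,0]]

```text
t: 13.02
ee_pos: [485.5, 110.4, 262.0]
orientation: [-0.006, -3.134, 0.0]
ft_force: [0.4, 0.1, 1.5]
width: 71.9
grasp_force: 0.0
```

```bash
python3 - <<'E'
from h import *
print(ctrl.get_obs()["qpos"],pose()[0]);plan([488,112,18],Rt(90))
E
```

```text
[ 1.98817981e-01  1.90252850e-01  1.86321982e+00  1.63860126e-03
  1.09532850e+00 -1.36895214e+00] [485.54016911 110.42580744 261.9909469 ]
shift-before-turn [-0.085  0.032  4.879] | turn [-0.    -0.005 -0.002] | shift-after-turn [-0.049  0.031  4.88 ]
```

Emit:
apply_moves:
  targets:
    - [0.64,[-0.05,0.03,0.95],[0,0,0]]
    - [0.64,[0,0,0.98],[0,0,0]]
    - [0.64,[0,0,0.98],[0,0,0]]
    - [0.64,[0,0,0.95],[0,0,0]]
    - [0.64,[0,0,0.7],[0,0,0]]
    - [0.64,[0,0,0.3],[0,0,0]]
    - [0.64,[0,0,0],[0,0,0]]
    - [-0.6,[0,0,0],[0,0,0]]

```text
t: 14.02
ee_pos: [492.1, 113.5, 23.5]
orientation: [0.003, 3.139, 0.001]
ft_force: [-0.1, -0.4, 0.9]
width: 65.0
grasp_force: 0.0
```

Emit:
apply_moves:
  targets:
    - [-1,[0,0,0],[0,0,0]]
    - [-1,[0,0,0],[0,0,0]]
    - [-1,[0,0,0],[0,0,0]]
    - [-1,[0,0,-0.9],[0,0,0]]
    - [-1,[0,0,-0.98],[0,0,0]]
    - [-1,[0,0,-0.98],[0,0,0]]
    - [-1,[0,0,-0.98],[0,0,0]]
    - [-1,[0,0,-0.98],[0,0,0]]

```text
t: 15.02
ee_pos: [490.2, 113.3, 265.2]
orientation: [0.002, 3.141, 0.0]
ft_force: [0.7, 0.0, -0.4]
width: 55.3
grasp_force: 30.0
```

Emit:
apply_moves:
  targets:
    - [-1,[0,0,-0.98],[0,0,0]]
    - [-1,[0,0,-0.98],[0,0,0]]
    - [-1,[0,0,-0.9],[0,0,0]]
    - [-1,[0,0,0],[0,0,0.115]]
    - [-1,[0,0,0],[0,0,0.115]]
    - [-1,[0,0,0],[0,0,0.115]]
    - [-1,[0,0,0],[0,0,0.115]]
    - [-1,[0,0,0],[0,0,0.115]]

```text
t: 16.02
ee_pos: [490.1, 113.3, 406.3]
orientation: [1.381, 2.821, 0.0]
ft_force: [0.7, 0.4, -0.9]
width: 55.7
grasp_force: 30.0
```

```bash
python3 - <<'E'
from h import *
o=ctrl.get_obs();print(o["width"],o["qpos"],o["ee_pos"])
s=[619.5,-71.5,.016]
n=np.array([0,-sa(20),ca(20)]);h=S(s,np.array(slope(250))+22*n);h=[h[0],h[1]-26,400];plan(h,Rt(1))
E
```

```text
55.654621922407905 [ 2.03432965e-01  6.74547329e-02  1.67312655e+00  7.51291128e-05
  1.40077190e+00 -4.56820704e-01] [490.08314574 113.2715402  406.25601618]
shift-before-turn [0.239 3.332 0.126] | turn [ 0.    -0.     0.409] | shift-after-turn [2.188 2.524 0.125]
```

Emit:
apply_moves:
  targets:
    - [-1,[0,0,0],[0,0,0.115]]
    - [-1,[0,0,0],[0,0,0.115]]
    - [-1,[0,0,0],[0,0,0.115]]
    - [-1,[0,0,0],[0,0,0.064]]
    - [-1,[0.55,0.63,0],[0,0,0]]
    - [-1,[0.55,0.63,0],[0,0,0]]
    - [-1,[0.55,0.63,0],[0,0,0]]
    - [-1,[0.54,0.63,0],[0,0,0]]

```text
t: 17.02
ee_pos: [614.5, 226.6, 406.3]
orientation: [2.195, 2.248, 0.0]
ft_force: [0.7, 0.6, -0.6]
width: 55.0
grasp_force: 30.0
```

Emit:
apply_moves:
  targets:
    - [-1,[0,0,0],[0,0.111,0]]
    - [-1,[0,0,0],[0,0.111,0]]
    - [-1,[0,0,0],[0,0,0]]

```text
t: 17.4
ee_pos: [613.7, 223.4, 405.3]
orientation: [-2.01, -2.05, -0.351]
ft_force: [0.5, 0.2, -0.7]
width: 55.6
grasp_force: 30.0
```

```bash
python3 - <<'E'
from h import *
o=ctrl.get_obs();print(o["width"],o["qpos"],o["ee_pos"])
s=[619.5,-71.5,.016]
n=np.array([0,-sa(20),ca(20)]);t=S(s,np.array(slope(250))+24*n);print(t);plan(t,Rt(1,20))
E
```

```text
55.55968401575738 [0.17001942 0.29105333 1.44333507 0.35169613 1.36774828 0.08532979] [613.67240689 223.43395171 405.29265435]
[614.35278487 250.17349316 293.05765873]
shift-before-turn [-0.263  0.028  2.292] | turn [-0.005  0.001  0.001] | shift-after-turn [-0.265  0.009  2.292]
```

Emit:
apply_moves:
  targets:
    - [-1,[-0.26,0.01,0.9],[0,0,0]]
    - [-1,[0,0,0.9],[0,0,0]]
    - [-1,[0,0,0.4],[0,0,0]]
    - [-1,[0,0,0.08],[0,0,0]]
    - [-1,[0,0,0],[0,0,0]]
    - [0,[0,0,0],[0,0,0]]
    - [0.8,[0,0,0],[0,0,0]]
    - [0.8,[0,0,0],[0,0,0]]

```text
t: 18.4
ee_pos: [614.2, 252.3, 295.1]
orientation: [-2.007, -2.054, -0.355]
ft_force: [0.0, 0.2, 0.4]
width: 71.9
grasp_force: 0.0
```

Emit:
apply_moves:
  targets:
    - [0.8,[0,0,0],[0,0,0]]
    - [0.8,[0,0,-0.6],[0,0,0]]
    - [0.8,[0,0,-0.9],[0,0,0]]
    - [0.8,[0,0,-0.9],[0,0,0]]
    - [0.64,[0,0,0],[0,-0.111,0]]
    - [0.64,[0,0,0],[0,-0.111,0]]
    - [0.64,[0,0,0],[0,0,0]]

```text
t: 19.27
ee_pos: [614.6, 213.9, 407.3]
orientation: [-2.191, -2.251, -0.001]
ft_force: [1.2, 0.2, 0.6]
width: 71.9
grasp_force: 0.0
```

```bash
python3 - <<'E'
from h import *
np.set_printoptions(precision=3,suppress=True)
o=ctrl.get_obs();print(o["width"],o["qpos"],o["ee_pos"])
I=both()
for c in I:
    for u,r in orange(I[c],30):
        q=onz(I[c],u,245)
        if q[1]<420: print(c,u,r,q,onz(I[c],u,25))
t,e=fit(I,TB,[431,-150,2.9],4);print(t,e,S(t,TB["tub_grip"],4))
for r in ctrl.masks_of("tub","top"):
    m=r["region"].astype(np.uint8);c=max(cv2.findContours(m,0,2)[0],key=cv2.contourArea);print(r["score"],cv2.contourArea(c),[onz(I["top"],q,94)[:2] for q in cv2.approxPolyDP(c,6,True)[:,0]])
im=np.hstack([I["top"]["pixels"][120:360,220:440],I["scene"]["pixels"][160:400,200:420]]);cv2.imwrite("pics/a4.png",cv2.resize(im,None,fx=1.8,fy=1.8))
E
```

```text
71.94987828791281 [0.316 0.32  1.361 0.    1.461 0.289] [614.612 213.861 407.303]
scene [374.741 262.052] 22.824766159057617 [608.751 148.425 245.   ] [484.098 166.53   25.   ]
top [243.718 191.   ] 27.736310958862305 [619.535 149.654 245.   ] [659.435 180.57   25.   ]
[ 434.072 -158.352    3.031] [('tub', array([-5.3,  0.8])), ('tub', array([-1.4,  0.9])), ('tub_grip', array([1., 0.])), ('tub_grip', array([ 0.7, -0.2]))] [ 503.644 -166.077  129.   ]
0.74 4758.5 [array([ 524.907, -167.233]), array([ 485.707, -143.205]), array([490.854, -97.089]), array([326.472, -57.491]), array([ 291.628, -182.064]), array([ 461.737, -223.255]), array([ 478.362, -179.949]), array([ 520.012, -187.936])]
```

View pics/a4.png

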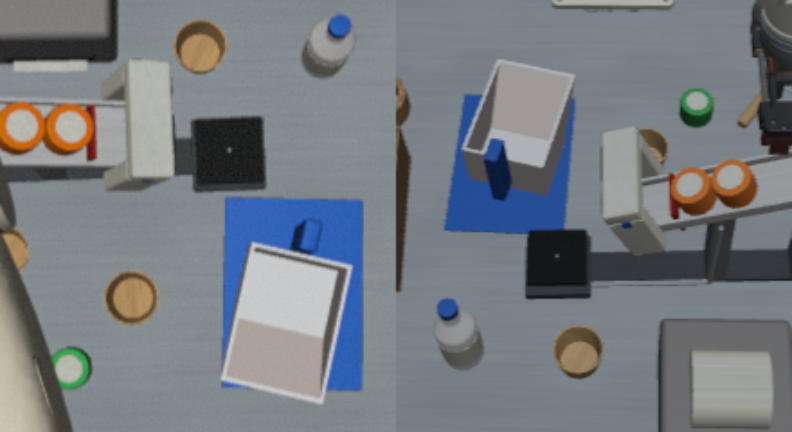

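Both cheeses wait in a row behind the red gate. The tub is still at yaw about 166.5° with its fin at (310,235) in the crop. Next I grip the fin.

```bash
python3 - <<'E'
from h import *
plan([501,-166,230],Rt(76.5))
E
```

```text
shift-before-turn [-7.48  -2.443  3.534] | turn [ 0.    -0.001 -0.836] | shift-after-turn [ 0.458 -7.853  3.539]
```

Emit:
apply_moves:
  targets:
    - [0.8,[-0.935,-0.305,0],[0,0,0]]
    - [0.8,[-0.935,-0.305,0],[0,0,0]]
    - [0.8,[-0.935,-0.305,0],[0,0,0]]
    - [0.8,[-0.935,-0.305,0],[0,0,0]]
    - [0.8,[-0.935,-0.305,0],[0,0,0]]
    - [0.8,[-0.935,-0.305,0],[0,0,0]]
    - [0.8,[-0.935,-0.305,0],[0,0,0]]
    - [0.8,[-0.935,-0.305,0],[0,0,0]]

```text
t: 20.62
ee_pos: [500.8, -167.2, 407.3]
orientation: [2.196, 2.246, 0.001]
ft_force: [0.6, -0.3, 0.4]
width: 79.3
grasp_force: 0.0
```

Emit:
apply_moves:
  targets:
    - [0.8,[0,0,0.44],[0,0,-0.105]]
    - [0.8,[0,0,0.44],[0,0,-0.105]]
    - [0.8,[0,0,0.44],[0,0,-0.105]]
    - [0.8,[0,0,0.44],[0,0,-0.105]]
    - [0.8,[0,0,0.44],[0,0,-0.105]]
    - [0.8,[0,0,0.44],[0,0,-0.105]]
    - [0.8,[0,0,0.44],[0,0,-0.105]]
    - [0.8,[0,0,0.44],[0,0,-0.105]]

```text
t: 21.62
ee_pos: [501.5, -165.8, 230.6]
orientation: [0.35, 3.121, 0.001]
ft_force: [0.4, -0.7, 0.5]
width: 78.9
grasp_force: 0.0
```

Emit:
apply_moves:
  targets:
    - [0.8,[0,0,0],[0,0,0]]

```text
t: 21.75
ee_pos: [500.4, -165.4, 229.8]
orientation: [-0.361, -3.118, -0.002]
ft_force: [1.1, 0.5, 0.7]
width: 79.0
grasp_force: 0.0
```

```bash
python3 - <<'E'
from h import *
np.set_printoptions(precision=3,suppress=True)
print(ctrl.get_obs()["qpos"],pose()[0]);I=both()
t,e=fit(I,TB,[431,-150,2.9],4);print(t,e)
for c in I: print([(round(r["score"],2),onz(I[c],r["xy"],129)) for r in ctrl.pinpoint("tub_grip",c)[:2]])
plan([501,-166,110],Rt(76.5))
im=I["scene"]["pixels"][170:310,210:350];cv2.imwrite("pics/a5.png",cv2.resize(im,None,fx=3,fy=3))
E
```

```text
[-0.342  0.272  1.837  0.     1.035 -1.683] [ 500.414 -165.359  229.816]
[ 432.1   -143.387    2.866] [('tub', array([-0.2,  0.9])), ('tub_grip', array([ 0.2, -0.8]))]
[(0.88, array([ 501.951, -162.671,  129.   ]))]
[]
shift-before-turn [ 0.02  -0.016  2.436] | turn [-0.     0.001  0.005] | shift-after-turn [ 0.017 -0.017  2.436]
```

View pics/a5.png

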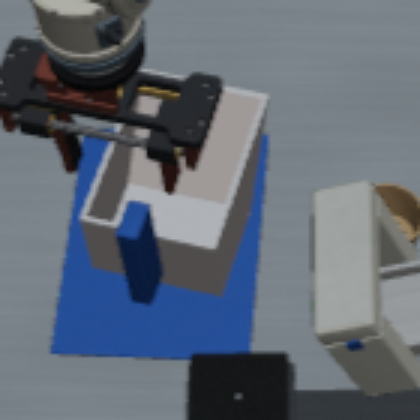

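The open fingers straddle the fin, which is at (138,240) in the crop. I descend and close.

Emit:
apply_moves:
  targets:
    - [0.8,[0,0,0.9],[0,0,0]]
    - [0.8,[0,0,0.9],[0,0,0]]
    - [0.8,[0,0,0.6],[0,0,0]]
    - [0.8,[0,0,0],[0,0,0]]
    - [0,[0,0,0],[0,0,0]]
    - [-1,[0,0,0],[0,0,0]]
    - [-1,[0,0,0],[0,0,0]]
    - [-1,[0,0,0],[0,0,0]]

```text
t: 23.15
ee_pos: [502.0, -165.4, 111.7]
orientation: [0.357, 3.12, -0.0]
ft_force: [-0.4, 0.2, -0.9]
width: 42.5
grasp_force: 0.0
```

Emit:
apply_moves:
  targets:
    - [-1,[0,0,0],[0,0,0]]
    - [-1,[0,0,0],[0,0,0]]

```text
t: 23.4
ee_pos: [501.7, -165.3, 111.2]
orientation: [0.357, 3.121, -0.0]
ft_force: [0.6, 0.5, 1.1]
width: 22.4
grasp_force: 0.2
```

```bash
cat > kin.py <<'E'
from h import *
D=[([1.134,0.423,1.63,0,1.089,-0.019],[253.562,571.237,222.675]),
([.581794,.443501,1.760529,-.00043,.938539,-.984106],[483.404,332.067,161.963]),
([.59214,.242371,1.574649,0,1.323265,-.978431],[480.36,337.47,356.04]),
([.172652,.294993,1.45365,.352367,1.350377,.091018],[614.186,225.039,398.023]),
([.318412,.320950,1.363545,.000413,1.45646,.298971],[614.335,215.166,405.088]),
([.198818,.190253,1.86322,.001639,1.095329,-1.368952],[485.54,110.426,261.991]),
([.203433,.067455,1.673127,0,1.400772,-.456821],[490.083,113.272,406.256]),
([.170019,.291053,1.443335,.351696,1.367748,.085330],[613.672,223.434,405.293])]
def fk(q,k):
    h,a,L1,e,L2,d=k;e3=R.from_euler
    R1=e3("z",q[0]);R2=R1*e3("y",q[1]);R3=R2*e3("y",q[2]);R5=R3*e3("z",q[3])*e3("y",q[4]);R6=R5*e3("z",q[5])
    return R1.apply([a,0,h])+R2.apply([0,0,L1])+R3.apply([e,0,L2])+R6.apply([0,0,d]),R6
def fitk():
    f=lambda k:np.concatenate([fk(q,k)[0]-p for q,p in D]+[(np.array(k)-[400,0,450,0,450,250])*1e-3])
    r=least_squares(f,[400,0,450,0,450,250]);return r.x,np.abs(r.fun[:-6]).max()
LO=np.array([-3,-.9,.09,-1.31,.11,-2.54]);HI=np.array([3,2.11,2.58,4.45,2.69,2.54])
def ik(p,Rm,q0,k):
    def f(q):
        P,Q=fk(q,k);return np.r_[(P-p)/100,(Q.inv()*Rm).as_rotvec()]
    r=least_squares(f,np.clip(q0,LO+.01,HI-.01),bounds=(LO,HI));return r.x,np.linalg.norm(r.fun)
if __name__=="__main__":
    np.set_printoptions(precision=3,suppress=True)
    k,e=fitk();print(k,e)
    p,q=fk(D[3][0],k);print(q.as_matrix());print(R.from_rotvec([-2.019,-2.042,-.353]).as_matrix())
    o=ctrl.get_obs();print(o["width"],o["grasp_force"],o["ee_pos"],o["ft_force"],fk(o["qpos"],k)[0])
E
python3 kin.py
```

```text
[345.507   2.252 560.985  75.534 482.084 343.934] 11.74327882661916
[[-1.    -0.01  -0.005]
 [-0.012  0.94   0.341]
 [ 0.002  0.341 -0.94 ]]
[[-0.01   1.    -0.006]
 [ 0.94   0.012  0.341]
 [ 0.341 -0.002 -0.94 ]]
22.433360114433093 0.18663170747458935 [ 501.733 -165.314  111.171] [0.593 0.498 1.143] [ 498.479 -176.788  111.466]
```

Emit:
apply_moves:
  targets:
    - [-1,[0,0,0],[0,0,0]]
    - [-1,[0,0,0],[0,0,0]]
    - [-1,[0,0,-0.4],[0,0,0]]
    - [-1,[0,0,-0.48],[0,0,0]]
    - [-1,[0,0,-0.4],[0,0,0]]
    - [-1,[0,0,0],[0,0,0]]

```text
t: 24.15
ee_pos: [502.5, -165.6, 176.1]
orientation: [0.357, 3.119, -0.001]
ft_force: [-1.6, -0.1, -1.9]
width: 21.7
grasp_force: 30.0
```

```bash
python3 - <<'E'
from h import *
o=ctrl.get_obs();print(o["width"],o["grasp_force"],o["ee_pos"],o["ft_force"],o["moment"])
s=[619.5,-71.5,.016];g=S(s,[0,-68,175]);print(g)
plan([540,-230,175],Rt(76.5));plan([g[0],-230,175],Rt(.9),p0=np.array([540,-230,175.]));plan(g,Rt(.9),p0=np.array([g[0],-230,175]),R0=Rt(.9))
I=both();cv2.imwrite("pics/a6.png",cv2.resize(I["scene"]["pixels"][160:340,200:400],None,fx=2.5,fy=2.5))
E
```

```text
21.730592468760122 29.9996879696846 [ 502.54156243 -165.57197576  176.11104979] [-1.57215329 -0.1499517  -1.90121896] [-0.01014349 -0.1069972  -0.03925026]
[ 620.58795358 -139.49129619  175.        ]
shift-before-turn [-1.021 -1.086  0.025] | turn [-0.     0.002  0.005] | shift-after-turn [-1.029 -1.078  0.022]
shift-before-turn [-1.57   0.364  0.004] | turn [0.001 0.002 0.845] | shift-after-turn [-0.025  1.612  0.   ]
shift-before-turn [1.81  0.028 0.   ] | turn [0. 0. 0.] | shift-after-turn [1.81  0.028 0.   ]
```

View pics/a6.png

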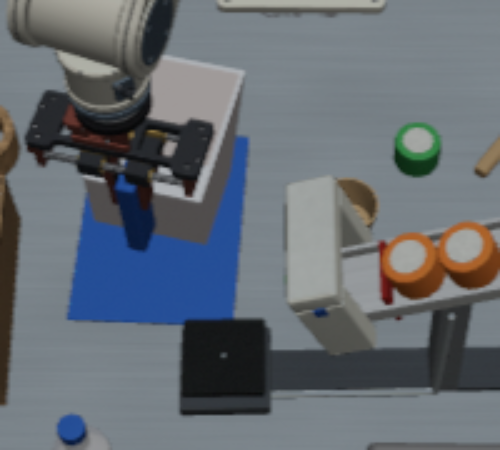

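The tub is lifted level and the cheeses still wait at the gate.

Emit:
apply_moves:
  targets:
    - [-1,[-0.5,-0.54,0],[0,0,0]]
    - [-1,[-0.52,-0.54,0],[0,0,0.055]]
    - [-1,[0,0,0],[0,0,0.1]]
    - [-1,[0,0,0],[0,0,0.1]]
    - [-1,[0,0,0],[0,0,0.1]]
    - [-1,[0,0,0],[0,0,0.1]]
    - [-1,[0,0,0],[0,0,0.1]]
    - [-1,[0,0,0],[0,0,0.1]]

```text
t: 25.25
ee_pos: [538.4, -229.0, 173.4]
orientation: [-1.852, -2.535, 0.001]
ft_force: [0.1, 0.9, -1.1]
width: 21.8
grasp_force: 30.0
```

Emit:
apply_moves:
  targets:
    - [-1,[0,0,0],[0,0,0.1]]
    - [-1,[0,0,0],[0,0,0.09]]
    - [-1,[0,0.5,0],[0,0,0]]
    - [-1,[0,0.6,0],[0,0,0]]
    - [-1,[0,0.5,0],[0,0,0]]
    - [-1,[0,0,0],[0,0,0]]

```text
t: 26.0
ee_pos: [619.7, -227.7, 173.3]
orientation: [-2.202, -2.239, 0.001]
ft_force: [-0.2, 0.8, -0.9]
width: 22.0
grasp_force: 30.0
```

```bash
python3 - <<'E'
from h import *
s=[619.5,-71.5,.016];g=S(s,[0,-68,175]);print(g,ctrl.get_obs()["qpos"]);plan(g,Rt(.9))
I=both();cv2.imwrite("pics/a7.png",np.hstack([cv2.resize(I["top"]["pixels"][120:320,260:460],None,fx=1.9,fy=1.9),cv2.resize(I["scene"]["pixels"][180:380,200:400],None,fx=1.9,fy=1.9)]))
E
```

```text
[ 620.58795358 -139.49129619  175.        ] [-3.70204080e-01  5.29351084e-01  1.58078789e+00 -5.77921868e-05
  1.03313331e+00 -3.86839521e-01]
shift-before-turn [ 1.765  0.048 -0.034] | turn [-0.001 -0.     0.001] | shift-after-turn [ 1.765  0.046 -0.035]
```

View pics/a7.png

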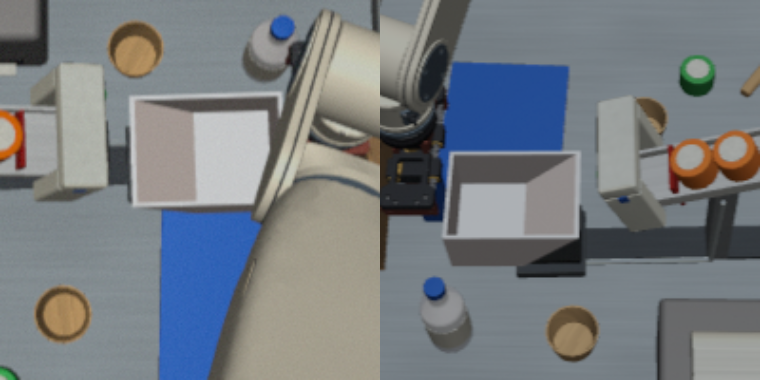

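The tub is level behind the pad, with its sloped front facing the chute lip. I slide it in and lower it.

Emit:
apply_moves:
  targets:
    - [-1,[0.45,0.02,0],[0,0,0]]
    - [-1,[0.55,0.02,0],[0,0,0]]
    - [-1,[0.5,0,0],[0,0,0]]
    - [-1,[0.27,0,0],[0,0,0]]
    - [-1,[0,0,0.2],[0,0,0]]
    - [-1,[0,0,0.1],[0,0,0]]
    - [-1,[0,0,0],[0,0,0]]

```text
t: 26.98
ee_pos: [619.3, -140.3, 159.2]
orientation: [-2.204, -2.237, 0.001]
ft_force: [0.3, 0.4, -1.2]
width: 21.9
grasp_force: 30.0
```

```bash
python3 - <<'E'
from h import *
o=ctrl.get_obs();print(o["ee_pos"],o["ft_force"],o["moment"],o["qpos"])
s=[619.5,-71.5,.016];g=S(s,[0,-68,141]);plan(g,Rt(.9))
E
```

```text
[ 619.32780757 -140.26348857  159.20102331] [ 0.28832475  0.39214017 -1.20070371] [-0.13829315  0.06285874 -0.04824773] [-2.41403788e-01  5.11854401e-01  1.64980309e+00 -1.40366797e-04
  9.81288722e-01 -2.56172348e-01]
shift-before-turn [0.015 0.026 0.364] | turn [-0.001 -0.    -0.001] | shift-after-turn [0.015 0.025 0.364]
```

Emit:
apply_moves:
  targets:
    - [-1,[0,0.02,0.12],[0,0,0]]
    - [-1,[0,0,0.12],[0,0,0]]
    - [-1,[0,0,0.12],[0,0,0]]
    - [-1,[0,0,0.04],[0,0,0]]
    - [-1,[0,0,0],[0,0,0]]

```text
t: 27.6
ee_pos: [621.2, -140.3, 141.2]
orientation: [2.203, 2.238, -0.0]
ft_force: [-3.2, -3.7, 9.2]
width: 21.5
grasp_force: 30.0
```

```bash
python3 - <<'E'
from h import *
o=ctrl.get_obs();print(o["t"],o["ee_pos"],o["ft_force"],o["moment"])
I=both()
for c in I:
    print(c,[(np.round(u),round(r,1)) for u,r in orange(I[c],30) if onz(I[c],u,100)[1]<420])
cv2.imwrite("pics/a8.png",np.hstack([cv2.resize(I["top"]["pixels"][120:280,220:420],None,fx=1.9,fy=1.9),cv2.resize(I["scene"]["pixels"][220:380,220:420],None,fx=1.9,fy=1.9)]))
E
```

```text
27.6 [ 621.17897614 -140.3239055   141.15711723] [-3.15211688 -3.72193701  9.19552726] [-0.46812176  0.85878149  0.06164421]
scene [(array([353., 265.]), 17.7)]
top [(array([273., 193.]), 18.9)]
```

View pics/a8.png

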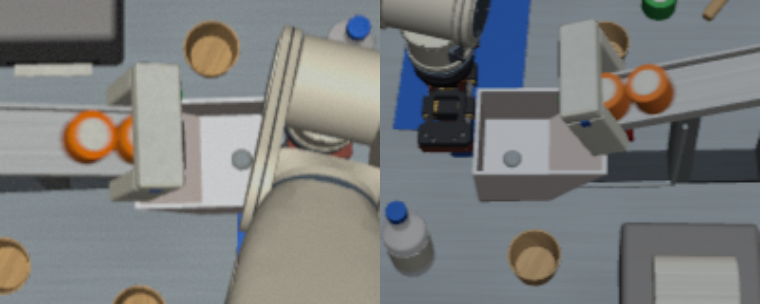

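The gate is open and both cheeses are sliding under the arch. I hold and wait.

Emit:
apply_moves:
  targets:
    - [-1,[0,0,0.02],[0,0,0]]
    - [-1,[0,0,0],[0,0,0]]
    - [-1,[0,0,0],[0,0,0]]
    - [-1,[0,0,0],[0,0,0]]
    - [-1,[0,0,0],[0,0,0]]
    - [-1,[0,0,0],[0,0,0]]
    - [-1,[0,0,0],[0,0,0]]
    - [-1,[0,0,0],[0,0,0]]

```text
t: 28.7
ee_pos: [621.4, -140.6, 141.1]
orientation: [2.202, 2.237, -0.0]
ft_force: [-4.6, -4.5, 14.9]
width: 22.1
grasp_force: 30.0
```

```bash
python3 - <<'E'
from h import *
o=ctrl.get_obs();print(o["t"],o["ee_pos"],o["ft_force"],o["moment"])
I=both()
for c in I:
    print(c,[(np.round(u),round(r,1)) for u,r in orange(I[c],30) if onz(I[c],u,100)[1]<420])
cv2.imwrite("pics/a9.png",np.hstack([cv2.resize(I["top"]["pixels"][120:280,220:420],None,fx=1.9,fy=1.9),cv2.resize(I["scene"]["pixels"][220:380,220:420],None,fx=1.9,fy=1.9)]))
E
```

```text
28.7 [ 621.36841701 -140.62105599  141.06336769] [-4.55122196 -4.53227839 14.91751346] [-0.55177435  1.2719031   0.12572831]
scene [(array([290., 294.]), 19.0)]
top [(array([342., 199.]), 18.1)]
```

View pics/a9.png

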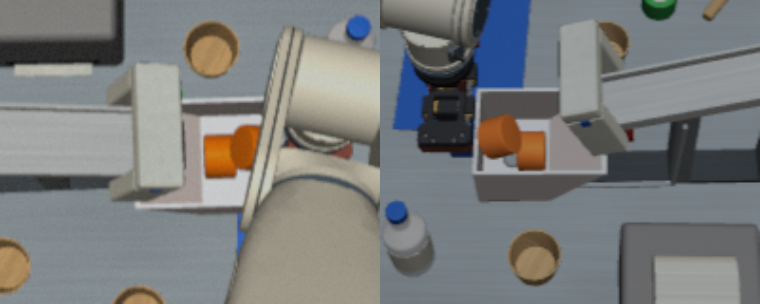

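Emit:
apply_moves:
  targets:
    - [-1,[0,0,0],[0,0,0]]
    - [-1,[0,0,0],[0,0,0]]
    - [-1,[0,0,0],[0,0,0]]
    - [-1,[0,0,0],[0,0,0]]

```text
t: 29.3
ee_pos: [621.4, -140.6, 141.0]
orientation: [2.202, 2.237, -0.0]
ft_force: [-3.6, -4.3, 14.8]
width: 21.8
grasp_force: 30.0
```

```bash
cat > kin2.py <<'E'
import kin; from kin import *
D+=[([-.241404,.511854,1.649803,-.00014,.981289,-.256172],[619.328,-140.263,159.201]),([-.370204,.529351,1.580788,0,1.033133,-.386840],[619.7,-227.7,173.3])]
def fk(q,k):
    h,a,L1,e,L2,d,b=k;E=R.from_euler
    R1=E("z",q[0]);R2=R1*E("y",q[1]);R3=R2*E("y",q[2]);R6=R3*E("z",q[3])*E("y",q[4])*E("z",q[5])
    return R1.apply([a,b,h])+R2.apply([0,0,L1])+R3.apply([e,0,L2])+R6.apply([0,0,d]),R6*E("z",np.pi/2)
kin.fk=fk
def fitk():
    k0=np.array([400,0,450,0,450,250,0]);f=lambda k:np.concatenate([fk(q,k)[0]-p for q,p in D]+[(k-k0)*1e-3])
    r=least_squares(f,k0);return r.x,np.abs(r.fun[:-7]).max()
K,err=fitk()
E
python3 - <<'E'
from kin2 import *
np.set_printoptions(precision=2,suppress=True)
print(K,err)
o=ctrl.get_obs();print(o["t"],o["ft_force"])
q=np.array(o["qpos"]);print(fk(q,K)[0],o["ee_pos"],(fk(q,K)[1].inv()*R.from_rotvec(o["orientation"])).magnitude())
I=both();print([(c,np.round(u),round(r,1)) for c in I for u,r in orange(I[c],30) if onz(I[c],u,100)[1]<420])
print([(c,round(r["score"],2),onz(I[c],r["xy"],0)) for c in I for r in ctrl.pinpoint("carton",c)[:1]])
for beta in (165,180,187,195,205):
    b=np.array([ca(beta),sa(beta),0]);C=np.array([548,-424,0])
    Q=q.copy();Q[0]=-.66;Q[5]=-np.radians(beta-90)-.66
    out=[]
    for tau in range(0,111,10):
        t=np.radians(tau);xt=b*np.cos(t)+[0,0,-np.sin(t)];zt=b*np.sin(t)+[0,0,np.cos(t)]
        Rm=R.from_matrix(np.c_[xt,np.cross(-zt,xt),-zt])   # tool x=tub x, z=-tub z
        g=C-20*b+69*b+[0,0,300 if tau>0 else 340]; tcp=g-19*zt
        Q,e=ik(tcp,Rm,Q,K);out.append(np.r_[tau,e,Q])
    print(beta);print(np.array(out)[[0,2,4,6,8,9,10,11]])
E
```

```text
[312.3    0.02 563.14  77.47 484.87 309.62  11.91] 0.13148702509283794
29.3 [-3.64 -4.3  14.82]
[ 621.4  -140.6   141.05] [ 621.36 -140.6   141.05] 4.599160780798588e-16
[('scene', array([290., 294.]), 19.0), ('top', array([342., 199.]), 18.1)]
[('scene', 0.78, array([ 548.53, -417.27,    0.  ])), ('top', 0.85, array([ 543.53, -419.28,    0.  ]))]
165
[[  0.     0.    -0.71   0.37   1.48  -0.     1.29  -2.02]
 [ 20.     0.    -0.78   0.28   1.74   0.23   0.83  -2.22]
 [ 40.     0.09  -0.83   0.22   1.92   0.59   0.51  -2.54]
 [ 60.     0.36  -0.77   0.19   2.01   0.7    0.25  -2.54]
 [ 80.     0.64  -0.72   0.18   2.05   0.78   0.11  -2.54]
 [ 90.     0.8   -0.72   0.17   2.05   0.82   0.11  -2.54]
 [100.     0.95  -0.73   0.16   2.05   0.86   0.11  -2.54]
 [110.     1.11  -0.73   0.15   2.05   0.91   0.11  -2.54]]
180
[[  0.     0.    -0.72   0.38   1.46  -0.     1.3   -2.29]
 [ 20.     0.02  -0.83   0.32   1.69   0.3    0.92  -2.54]
 [ 40.     0.26  -0.83   0.26   1.81   0.44   0.68  -2.54]
 [ 60.     0.52  -0.81   0.21   1.91   0.57   0.47  -2.54]
 [ 80.     0.79  -0.77   0.19   1
[... 934 characters left out ...]
94  -0.84   0.23   1.86   0.63   0.57  -2.54]
 [ 90.     1.07  -0.85   0.22   1.89   0.72   0.53  -2.54]
 [100.     1.21  -0.86   0.21   1.9    0.81   0.52  -2.54]
 [110.     1.34  -0.89   0.21   1.92   0.92   0.53  -2.54]]
205
[[  0.     0.17  -0.69   0.4    1.43  -0.1    1.3   -2.54]
 [ 20.     0.35  -0.76   0.37   1.57   0.07   1.04  -2.54]
 [ 40.     0.57  -0.8    0.33   1.66   0.25   0.91  -2.54]
 [ 60.     0.8   -0.85   0.3    1.71   0.43   0.82  -2.54]
 [ 80.     1.04  -0.9    0.29   1.75   0.63   0.81  -2.54]
 [ 90.     1.16  -0.93   0.3    1.75   0.75   0.84  -2.54]
 [100.     1.28  -0.98   0.32   1.75   0.88   0.91  -2.54]
 [110.     1.39  -1.05   0.37   1.75   1.03   1.03  -2.54]]
```

```bash
cat > scan.py <<'E'
from kin2 import *
np.set_printoptions(precision=2,suppress=True)
C=np.array([546,-420,0.])
def tgt(beta,tau,off,gz):
    b=np.array([ca(beta),sa(beta),0]);t=np.radians(tau);xt=b*np.cos(t)+[0,0,-np.sin(t)];zt=b*np.sin(t)+[0,0,np.cos(t)]
    return C+off*b+[0,0,gz]-19*zt,R.from_matrix(np.c_[xt,np.cross(-zt,xt),-zt])
if __name__=="__main__":
    o=ctrl.get_obs();q=np.array(o["qpos"]);rng=np.random.default_rng(0)
    for beta in range(0,360,15):
      for tau in(85,100):
        S_=[]
        for _ in range(25):
            Q,e=ik(*tgt(beta,tau,35,310),np.r_[-.7+rng.normal()*.2,.3,1.8,rng.uniform(-1.3,4.4),rng.uniform(.2,2),rng.uniform(-2.5,2.5)],K)
            if e<1e-3 and not any(np.linalg.norm(Q-s)<.1 for s in S_): S_.append(Q)
        for s in S_: print(beta,tau,s)
E
python3 scan.py
```

```text
0 85 [-0.46  1.17  0.66 -0.96  2.57  0.65]
0 100 [-0.46  1.24  0.67 -1.28  2.66  0.41]
15 85 [-0.39  1.08  0.85 -1.03  2.36  0.64]
15 100 [-0.39  1.16  0.86 -1.28  2.47  0.5 ]
30 85 [-0.32  0.98  1.06 -1.1   2.16  0.65]
30 100 [-0.32  1.07  1.06 -1.3   2.28  0.59]
45 85 [-0.26  0.89  1.27 -1.18  1.95  0.68]
60 85 [-0.21  0.79  1.48 -1.3   1.75  0.74]
105 85 [-0.25  0.55  2.06  4.3   1.24  1.08]
105 100 [-0.26  0.71  2.05  4.17  1.55  1.24]
120 85 [-0.38  0.5   2.2   3.89  1.14  1.27]
120 100 [-0.38  0.69  2.19  3.8   1.53  1.41]
135 85 [-0.57  0.47  2.28  3.38  1.1   1.48]
135 100 [-0.58  0.68  2.27  3.35  1.55  1.53]
150 85 [-0.8   0.47  2.28  2.83  1.11  1.69]
150 100 [-0.8   0.68  2.27  2.87  1.56  1.62]
165 85 [-0.99  0.5   2.2   2.33  1.16  1.89]
165 100 [-0.99  0.69  2.19  2.43  1.54  1.75]
180 85 [-1.11  0.55  2.06  1.93  1.27  2.07]
180 100 [-1.1   0.71  2.05  2.07  1.57  1.91]
195 85 [-1.16  0.62  1.88  1.64  1.41  2.21]
195 100 [-1.15  0.76  1.88  1.79  1.65  2.07]
210 85 [-1.16  0.7   1.68  1.43  1.59  2.32]
210 100 [-1.16  0.82  1.68  1.59  1.78  2.22]
225 85 [-1.13  0.79  1.48  1.27  1.78  2.4 ]
225 100 [-1.13  0.9   1.48  1.44  1.93  2.34]
240 85 [-1.08  0.89  1.27  1.16  1.98  2.45]
240 100 [-1.08  0.98  1.27  1.34  2.11  2.45]
255 85 [-1.02  0.99  1.05  1.08  2.18  2.48]
270 85 [-0.95  1.08  0.85  1.01  2.39  2.49]
285 85 [-0.87  1.17  0.66  0.93  2.59  2.46]
```

Emit:
apply_moves:
  targets:
    - [-1,[0,0,-0.2],[0,0,0]]
    - [-1,[0,0,-0.3],[0,0,0]]
    - [-1,[0,0,-0.2],[0,0,0]]
    - [-1,[-0.5,0,0],[0,0,0]]
    - [-1,[-0.7,0,0],[0,0,0]]
    - [-1,[-0.6,0,-0.3],[0,0,0]]
    - [-1,[0,0,-0.8],[0,0,0]]
    - [-1,[0,0,-0.9],[0,0,0]]

```text
t: 30.5
ee_pos: [621.3, -229.6, 274.1]
orientation: [-2.203, -2.236, 0.001]
ft_force: [-0.2, -0.4, -2.2]
width: 22.0
grasp_force: 30.0
```

Emit:
apply_moves:
  targets:
    - [-1,[0,0,-0.9],[0,0,0]]
    - [-1,[0,0,-0.2],[0,0,0]]
    - [-1,[0,0,0],[0,0,0]]

```text
t: 30.88
ee_pos: [621.9, -229.3, 328.4]
orientation: [-2.203, -2.239, 0.0]
ft_force: [-0.5, -0.6, -3.3]
width: 22.3
grasp_force: 30.0
```

```bash
python3 - <<'E'
from scan import *
o=ctrl.get_obs();print(o["t"],o["ee_pos"],o["ft_force"],o["width"]);q=np.array(o["qpos"]);print(q)
I=both();print([(c,np.round(u),round(r,1)) for c in I for u,r in orange(I[c],30) if onz(I[c],u,100)[1]<420])
print([(c,round(r["score"],2),onz(I[c],r["xy"],0)) for c in I for r in ctrl.pinpoint("carton",c)[:1]])
for r in ctrl.masks_of("carton","top")[:1]:
    m=r["region"].astype(np.uint8);c=max(cv2.findContours(m,0,2)[0],key=cv2.contourArea);print([onz(I["top"],u,100)[:2] for u in cv2.approxPolyDP(c,6,True)[:,0]])
p,Rm=tgt(20,0,-70,340);plan(p,Rm)
Q=q.copy()
for tau,off in((0,-70),(30,-70),(60,-70),(70,-50),(80,-30),(90,-10)):
    Q,e=ik(*tgt(20,tau,off,340 if tau==0 else 300),Q,K);print(tau,e,Q)
cv2.imwrite("pics/a10.png",np.hstack([cv2.resize(I["top"]["pixels"][110:330,300:560],None,fx=1.5,fy=1.5),cv2.resize(I["scene"]["pixels"][180:400,100:360],None,fx=1.5,fy=1.5)]))
E
```

```text
30.875 [ 621.89 -229.29  328.41] [-0.54 -0.6  -3.33] 22.29687061572615
[-0.37  0.39  1.44  0.    1.32 -0.39]
[('scene', array([247., 260.]), 22.2), ('top', array([394., 186.]), 26.0)]
[]
[array([ 672.17, -508.95]), array([ 665.44, -483.19]), array([ 532.73, -442.42]), array([ 466.47, -398.36]), array([ 429.91, -401.35]), array([ 440.01, -524.41])]
shift-before-turn [-4.25 -2.89  0.12] | turn [-0.    0.    0.79] | shift-after-turn [-4.12  3.07  0.12]
0 4.008359638728202e-15 [-0.76  0.38  1.47 -0.    1.3   0.46]
30 6.283022149811482e-15 [-0.59  0.56  1.35 -0.41  1.56  0.71]
60 5.508809006407945e-11 [-0.48  0.77  1.23 -0.74  1.9   0.78]
70 7.643563586787778e-13 [-0.44  0.86  1.16 -0.84  2.03  0.77]
80 2.582117276186105e-10 [-0.41  0.95  1.1  -0.96  2.16  0.74]
90 2.0824076454663105e-13 [-0.39  1.03  1.04 -1.09  2.27  0.68]
```

View pics/a10.png

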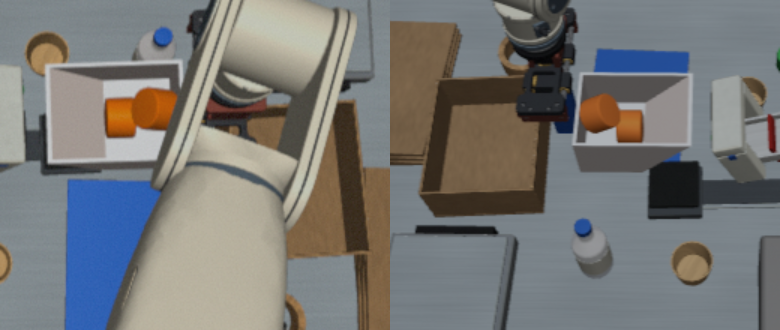

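The tub is level with both cheeses in it, and the carton is still in its place around (485,145) in the right-hand crop.

Emit:
apply_moves:
  targets:
    - [-1,[0,0,0],[0,0,0.09]]
    - [-1,[0,0,0],[0,0,0.1]]
    - [-1,[0,0,0],[0,0,0.1]]
    - [-1,[0,0,0],[0,0,0.1]]
    - [-1,[0,0,0],[0,0,0.1]]
    - [-1,[0,0,0],[0,0,0.1]]
    - [-1,[0,0,0],[0,0,0.1]]
    - [-1,[0,0,0],[0,0,0.1]]

```text
t: 32.12
ee_pos: [621.7, -229.3, 327.7]
orientation: [-3.095, -0.532, 0.003]
ft_force: [-0.6, 0.2, -3.3]
width: 21.6
grasp_force: 30.0
```

Emit:
apply_moves:
  targets:
    - [-1,[-0.6,0.45,0],[0,0,0]]
    - [-1,[-0.7,0.52,0],[0,0,0]]
    - [-1,[-0.7,0.52,0],[0,0,0]]
    - [-1,[-0.7,0.52,0],[0,0,0]]
    - [-1,[-0.7,0.52,0],[0,0,0]]
    - [-1,[-0.6,0.45,0],[0,0,0]]
    - [-1,[-0.12,0.09,0.12],[0,0,0]]
    - [-1,[0,0,0],[0,0,0]]

```text
t: 33.12
ee_pos: [479.9, -443.4, 321.5]
orientation: [-3.093, -0.538, 0.002]
ft_force: [0.7, 0.9, -3.0]
width: 21.9
grasp_force: 30.0
```

```bash
python3 - <<'E'
from scan import *
o=ctrl.get_obs();print(o["ee_pos"],o["ft_force"],o["qpos"])
plan(*tgt(20,0,-70,340))
ts=[(0,-70,340),(60,-70,300),(70,-50,300),(80,-30,300),(90,-10,300)]
plan(*tgt(20,60,-70,300))
for a,b in zip(ts[1:],ts[2:]):
    p0,R0=tgt(20,*a);plan(*tgt(20,*b),p0=p0,R0=R0)
I=both();cs=[(163,277)]
print([(c,round(r["score"],2),onz(I[c],r["xy"],0)) for c in I for r in ctrl.pinpoint("carton",c)[:1]])
cv2.imwrite("pics/a11.png",np.hstack([cv2.resize(I["top"]["pixels"][110:330,360:620],None,fx=1.5,fy=1.5),cv2.resize(I["scene"]["pixels"][180:400,60:320],None,fx=1.5,fy=1.5)]))
E
```

```text
[ 479.87 -443.35  321.52] [ 0.69  0.95 -3.01] [-0.76  0.38  1.46  0.    1.3   0.46]
shift-before-turn [0.   0.01 0.01] | turn [-0.  0. -0.] | shift-after-turn [0.   0.01 0.01]
shift-before-turn [-0.33  0.02  0.62] | turn [-0.   -0.67 -0.  ] | shift-after-turn [0.37 0.01 0.59]
shift-before-turn [ 0.13 -0.   -0.35] | turn [ 0.   -0.11  0.  ] | shift-after-turn [ 0.07 -0.   -0.37]
shift-before-turn [ 0.07  0.   -0.38] | turn [ 0.   -0.11  0.  ] | shift-after-turn [ 0.    0.   -0.39]
shift-before-turn [ 0.   0.  -0.4] | turn [-0.   -0.11 -0.  ] | shift-after-turn [-0.07  0.   -0.39]
[('scene', 0.84, array([ 542.15, -423.44,    0.  ])), ('top', 0.71, array([ 544.53, -418.83,    0.  ]))]
```

View pics/a11.png

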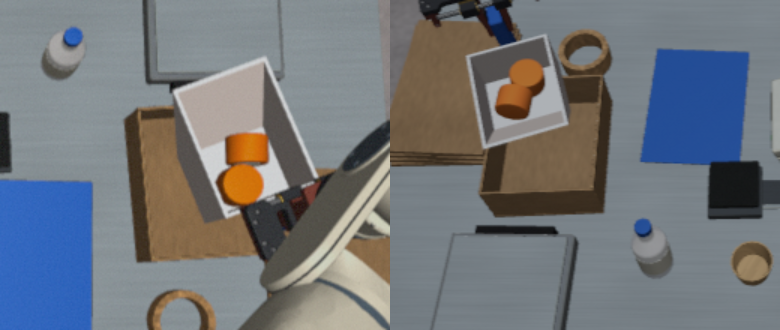

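The tub hangs above the carton, cheeses inside, front facing +x. Now I tip it.

Emit:
apply_moves:
  targets:
    - [-1,[-0.33,0.01,0.6],[0,0,0]]
    - [-1,[0,0,0],[0,-0.111,0]]
    - [-1,[0,0,0],[0,-0.111,0]]
    - [-1,[0,0,0],[0,-0.111,0]]
    - [-1,[0,0,0],[0,-0.111,0]]
    - [-1,[0,0,0],[0,-0.111,0]]
    - [-1,[0,0,0],[0,-0.112,0]]
    - [-1,[0,0,0],[0,0,0]]

```text
t: 34.33
ee_pos: [466.5, -447.8, 289.1]
orientation: [2.542, 0.452, -1.472]
ft_force: [-0.9, 1.5, -2.5]
width: 21.2
grasp_force: 30.0
```

```bash
python3 - <<'E'
from scan import *
o=ctrl.get_obs();print(o["ee_pos"],o["ft_force"],o["qpos"],o["width"])
plan(*tgt(20,60,-70,300));plan(*tgt(20,90,-10,300))
E
```

```text
[ 466.5  -447.83  289.08] [-0.85  1.49 -2.48] [-0.48  0.77  1.22 -0.74  1.91  0.78] 21.24930741424843
shift-before-turn [-0.05  0.02  0.03] | turn [-0.  0.  0.] | shift-after-turn [-0.05  0.02  0.02]
shift-before-turn [ 0.36  0.02 -1.07] | turn [-0.   -0.33  0.  ] | shift-after-turn [-0.22  0.02 -1.1 ]
```

Emit:
apply_moves:
  targets:
    - [-1,[0.08,0,-0.18],[0,-0.056,0]]
    - [-1,[0.06,0,-0.18],[0,-0.056,0]]
    - [-1,[0.04,0,-0.18],[0,-0.056,0]]
    - [-1,[0.02,0,-0.18],[0,-0.056,0]]
    - [-1,[0,0,-0.18],[0,-0.056,0]]
    - [-1,[0,0,-0.18],[0,-0.056,0]]
    - [-1,[0,0,0],[0,0,0]]
    - [-1,[0,0,0],[0,0,0]]

```text
t: 35.33
ee_pos: [516.8, -431.7, 301.4]
orientation: [2.034, 0.353, -2.033]
ft_force: [0.2, 0.4, -1.0]
width: 22.1
grasp_force: 30.0
```

Emit:
apply_moves:
  targets:
    - [-1,[0,0,0],[0,0,0]]
    - [-1,[0,0,0],[0,0,0]]
    - [-1,[0,0,0],[0,0,0]]
    - [-1,[0,0,0],[0,0,0]]

```text
t: 35.83
ee_pos: [516.9, -431.2, 300.1]
orientation: [2.029, 0.354, -2.038]
ft_force: [-0.5, -0.7, -0.5]
width: 21.6
grasp_force: 30.0
```

```bash
python3 - <<'E'
from scan import *
o=ctrl.get_obs();print(o["ee_pos"],o["ft_force"],o["qpos"],o["width"])
plan(*tgt(20,90,-10,300))
I=both();print([(c,np.round(u),round(r,1),onz(I[c],u,30)) for c in I for u,r in orange(I[c],30) if onz(I[c],u,100)[1]<420])
cv2.imwrite("pics/a12.png",np.hstack([cv2.resize(I["top"]["pixels"][110:330,360:620],None,fx=1.5,fy=1.5),cv2.resize(I["scene"]["pixels"][180:400,60:320],None,fx=1.5,fy=1.5)]))
E
```

```text
[ 516.91 -431.21  300.05] [-0.53 -0.67 -0.52] [-0.4   1.03  1.04 -1.09  2.28  0.68] 21.63865988716365
shift-before-turn [ 0.   -0.01 -0.04] | turn [-0.  0.  0.] | shift-after-turn [ 0.   -0.01 -0.04]
[]
```

View pics/a12.png

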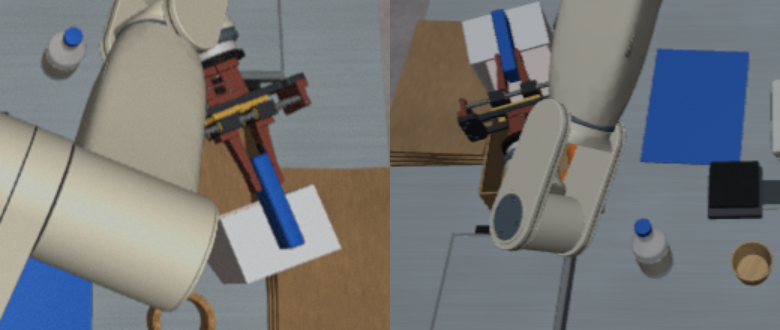

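The tub is inverted over the carton with orange just visible inside it, and the wrist load has dropped by the cheeses' weight. That was my 15th viewed image, one over the limit of 14, so from here I check by numbers only. Next I turn the tub back upright.

Emit:
apply_moves:
  targets:
    - [-1,[-0.8,0,0],[0,0,0]]
    - [-1,[-0.4,0,0.3],[0,0.1,0]]
    - [-1,[0,0,0.4],[0,0.111,0]]
    - [-1,[0,0,0.4],[0,0.111,0]]
    - [-1,[0,0,0],[0,0.111,0]]
    - [-1,[0,0,0],[0,0.111,0]]
    - [-1,[0,0,0],[0,0.111,0]]
    - [-1,[0,0,0],[0,0.111,0]]

```text
t: 36.92
ee_pos: [466.9, -449.1, 351.4]
orientation: [2.982, 0.521, -0.553]
ft_force: [-0.4, -0.1, -2.1]
width: 21.7
grasp_force: 30.0
```

Emit:
apply_moves:
  targets:
    - [-1,[0,0,0],[0,0.111,0]]
    - [-1,[0,0,0],[0,0.12,0]]
    - [-1,[0,0,0],[0,0,0]]
    - [-1,[0,0,0],[0,0,0]]

```text
t: 37.42
ee_pos: [466.4, -449.2, 350.4]
orientation: [3.093, 0.54, -0.021]
ft_force: [0.8, 0.7, -1.3]
width: 22.0
grasp_force: 30.0
```

```bash
python3 - <<'E'
from scan import *
o=ctrl.get_obs();print(o["t"],o["ee_pos"],o["ft_force"],o["qpos"],o["width"])
I=both();print([(c,np.round(u),round(r,1),onz(I[c],u,30)) for c in I for u,r in orange(I[c],30) if onz(I[c],u,100)[1]<420])
plan(*tgt(20,0,-70,340))
for n,z in(("mat",0),("carton",0)): print(n,[(c,round(r["score"],2),onz(I[c],r["xy"],z)) for c in I for r in ctrl.pinpoint(n,c)[:2]])
for c in I:
  for r in ctrl.masks_of("mat",c)[:1]:
    m=r["region"].astype(np.uint8);cc=max(cv2.findContours(m,0,2)[0],key=cv2.contourArea);print(r["score"],np.mean([onz(I[c],u,4)[:2] for u in cv2.boxPoints(cv2.minAreaRect(cc))],0),[onz(I[c],u,4)[:2] for u in cv2.approxPolyDP(cc,6,True)[:,0]])
E
```

```text
37.425 [ 466.38 -449.2   350.44] [ 0.77  0.69 -1.27] [-0.78  0.35  1.44 -0.01  1.36  0.45] 21.996860900808038
[('scene', array([178., 303.]), 10.5, array([ 622.3, -377. ,   30. ])), ('scene', array([188., 282.]), 10.3, array([ 557.07, -361.13,   30.  ])), ('top', array([466., 226.]), 12.1, array([ 566.22, -361.65,   30.  ])), ('top', array([472., 200.]), 12.6, array([ 629.54, -378.75,   30.  ]))]
shift-before-turn [ 0.28 -0.    0.57] | turn [-0.    0.01 -0.  ] | shift-after-turn [ 0.27 -0.    0.58]
mat [('scene', 0.97, array([ 433.98, -160.88,    0.  ])), ('scene', 0.45, array([ 755.56, -199.21,    0.  ])), ('top', 0.79, array([ 442.12, -151.39,    0.  ]))]
carton [('scene', 0.74, array([ 543.75, -422.33,    0.  ])), ('scene', 0.39, array([619.17, -74.28,   0.  ])), ('top', 0.64, array([ 539.01, -421.56,    0.  ])), ('top', 0.6, array([ 753.45, -212.3 ,    0.  ]))]
0.83 [ 431.94 -159.3 ] [array([ 303.81, -242.86]), array([ 555.11, -254.02]), array([556.19, -71.61]), array([313.09, -58.21])]
0.96 [ 431.73 -159.5 ] [array([564.  , -71.94]), array([308.5 , -62.92]), array([ 299.68, -247.75]), array([ 549.31, -255.17])]
```

Both cheeses show in the carton at about (622,-377) and (560,-361), and the carton hasn't moved. I return the tub to the mat.

Emit:
apply_moves:
  targets:
    - [-1,[0,0,0],[0,0.01,0]]
    - [-1,[0,0,0],[0,0,-0.11]]
    - [-1,[0,0,0],[0,0,-0.111]]
    - [-1,[0,0,0],[0,0,-0.111]]
    - [-1,[0,0,0],[0,0,-0.111]]
    - [-1,[0,0,0],[0,0,-0.111]]
    - [-1,[0,0,0],[0,0,-0.111]]
    - [-1,[0,0,0],[0,0,-0.111]]

```text
t: 38.83
ee_pos: [466.6, -449.4, 350.8]
orientation: [2.22, 2.219, 0.008]
ft_force: [0.9, -0.5, -2.3]
width: 21.8
grasp_force: 30.0
```

Emit:
apply_moves:
  targets:
    - [-1,[0.8,-0.13,0],[0,0,0]]
    - [-1,[0.9,-0.13,0],[0,0,0]]
    - [-1,[0.9,-0.13,0],[0,0,0]]
    - [-1,[0.9,-0.13,0.5],[0,0,0]]
    - [-1,[0.9,-0.13,0.9],[0,0,0]]
    - [-1,[0,0,0.9],[0,0,0]]
    - [-1,[0,0,0.9],[0,0,0]]
    - [-1,[0,0,0],[0,0,0]]

```text
t: 39.83
ee_pos: [434.5, -228.7, 189.7]
orientation: [-2.226, -2.212, -0.005]
ft_force: [-0.2, 0.8, -0.9]
width: 22.1
grasp_force: 30.0
```

```bash
python3 - <<'E'
from scan import *
o=ctrl.get_obs();print(o["ee_pos"],o["ft_force"],o["qpos"]);plan([432,-229,111],Rt(0))
I=both();t,e=fit(I,TB,[432,-159,1.57],o["ee_pos"][2]-106);print(t,e)
E
```

```text
[ 434.52 -228.72  189.71] [-0.23  0.85 -0.93] [-0.51  0.27  1.95  0.01  0.92 -0.51]
shift-before-turn [-0.01 -0.05  1.57] | turn [-0. -0. -0.] | shift-after-turn [-0.01 -0.05  1.57]
[ 438.46 -156.88    1.57] [('tub', array([-1.2, -1.4])), ('tub', array([-3.1, -0.6])), ('tub_grip', array([-0.5, -1.7])), ('tub_grip', array([-0.1, -0.6]))]
```

Emit:
apply_moves:
  targets:
    - [-1,[0,-0.05,0.7],[0,0,0]]
    - [-1,[0,0,0.55],[0,0,0]]
    - [-1,[0,0,0.2],[0,0,0]]
    - [-1,[0,0,0.08],[0,0,0]]
    - [-1,[0,0,0.03],[0,0,0]]
    - [-1,[0,0,0],[0,0,0]]
    - [-0.3,[0,0,0],[0,0,0]]
    - [0.3,[0,0,0],[0,0,0]]

```text
t: 41.12
ee_pos: [434.7, -229.9, 114.4]
orientation: [2.226, 2.212, 0.008]
ft_force: [0.4, 0.4, -0.1]
width: 37.2
grasp_force: 0.0
```

Emit:
apply_moves:
  targets:
    - [0.6,[0,0,0],[0,0,0]]
    - [0.6,[0,0,0],[0,0,0]]
    - [0.6,[0,0,-0.5],[0,0,0]]
    - [0.6,[0,0,-0.9],[0,0,0]]
    - [0.6,[0,0,-0.9],[0,0,0]]
    - [0.6,[0,0,-0.9],[0,0,0]]
    - [0.6,[0,0,-0.9],[0,0,0]]
    - [0.6,[0,0,0],[0,0,0]]

```text
t: 42.12
ee_pos: [435.0, -231.0, 322.5]
orientation: [2.222, 2.208, 0.011]
ft_force: [0.1, -0.2, -0.6]
width: 70.2
grasp_force: 0.0
```

```bash
python3 - <<'E'
from scan import *
o=ctrl.get_obs();print(o["t"],o["ee_pos"],o["ft_force"],o["width"])
I=both();t,e=fit(I,TB,[434,-159,1.57],4);print(t,e)
print([(c,np.round(u),round(r,1),onz(I[c],u,30)) for c in I for u,r in orange(I[c],30) if onz(I[c],u,100)[1]<420])
for n,z in(("mat",0),("carton",0),("woodbox1",0),("spray",0),("tape",0),("scraper",0)): print(n,[(c,round(r["score"],2),onz(I[c],r["xy"],z)[:2]) for c in I for r in ctrl.pinpoint(n,c)[:3] if r["score"]>.3])
E
```

```text
42.125 [ 435.01 -230.99  322.46] [ 0.11 -0.16 -0.57] 70.24439392047931
[ 431.74 -162.76    1.6 ] [('tub', array([-0.1,  3.2])), ('tub', array([-0. ,  0.9])), ('tub_grip', array([-0.4, -3.1])), ('tub_grip', array([-0.4, -0.8]))]
[('scene', array([178., 303.]), 10.5, array([ 622.3, -377. ,   30. ])), ('scene', array([188., 282.]), 10.3, array([ 557.07, -361.13,   30.  ])), ('top', array([467., 224.]), 11.0, array([ 568.63, -365.38,   30.  ])), ('top', array([472., 200.]), 12.6, array([ 629.89, -378.99,   30.  ]))]
mat []
carton [('scene', 0.58, array([528.  ,  23.91])), ('scene', 0.56, array([ 534.42, -426.08])), ('scene', 0.51, array([ 315.43, -383.89])), ('top', 0.74, array([ 541.31, -417.21])), ('top', 0.45, array([635.76, -83.3 ]))]
woodbox1 [('scene', 0.87, array([767.38, -34.57])), ('scene', 0.7, array([432.89,  69.65])), ('top', 0.96, array([493.89, 234.66])), ('top', 0.91, array([760.37, -38.08])), ('top', 0.66, array([425.88,  65.17]))]
spray [('scene', 0.96, array([ 752.77, -200.27])), ('top', 0.96, array([ 744.79, -205.02]))]
tape [('scene', 0.78, array([ 335.31, -387.38])), ('top', 0.79, array([ 329.27, -386.5 ])), ('top', 0.35, array([672.52, 383.99]))]
scraper [('scene', 0.89, array([280.8 , 272.33])), ('top', 0.82, array([281.57, 273.94])), ('top', 0.39, array([425.32,  58.74]))]
```

```bash
python3 -c "
from workcell import ctrl
print(ctrl.close_job())"
```

```text
the job is handed in; nothing more can be done
None
```

I handed the job in at about 42 s: both orange cheeses are in the carton, the empty tub stands upright within about 10 mm of the mat's centre, and no bystander moved noticeably; the system returned no verdict, and I viewed 15 pictures, one over the limit of 14.

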